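# Dock a monitor module with its ejector levers

### The arm

A 7-joint arm with a two-finger parallel gripper is mounted at the origin on a cart in front of the work surface, level with it; the furniture and walls round the work are solid. World frame = base frame: x ahead of the robot, y to its left, z up, the work surface at z = 0. Lengths are in m, angles in degrees, forces in N, time in s.
With the tool pointing down it reaches from about 0.4 to 0.85 m from the base axis. Payload 10.4 kg.
Tool frame: the origin (TCP) lies between the finger pads; the fingertips stand 25 mm ahead of it and the grasp point (between the pads) lies 6 mm ahead of it (robot.tips_ahead is the y of the fingertips in the tool frame, in m); y points along the fingers, x is the direction in which the jaws open and shut, and the axes are right-handed (so a half turn about y gives the same grasp; the last joint's range is limited). The gripper opens to 85 mm and grips with 20 to 120 N. Pads are 22 mm wide; open, the fingers measure 114 mm over their backs; the gripper's body (76 mm by 85 mm) begins 54 mm behind the grasp point. The pads swing forward as they close: fully open they stand 13 mm farther back than shut.
Start: joints at [-75.149, 19.034, -3.707, 83.658, 1.238, 77.344, -5.071], TCP at [0.174, 0.6, 0.256] pointing down, gripper open.
Joint ranges: [-148.97, 148.97], [-28.65, 121.19], [-84.17, 76.75], [9.2, 138.47], [-72.65, 252.65], [3.7, 117.97], [-149.18, 149.18]. Speed limits (degrees/s): [127.2, 127.2, 159.86, 159.86, 180, 180, 180].

### API

Orientations are given as a 3x3 rotation matrix whose columns are the frame's x, y, z axes.
In Python, from station import robot, read_camera, camera_model gives the robot as it stands. The module is installed in compiled form; this text tells all that it offers.
- The arm moves only by the tool arm_command, never from a script. Its argument "steps" is a list of rows, each an object with "slide": the shift along the world's x, y, z in mm, a list of three; "rot": the turn, a rotation vector about the world's x, y, z in degrees, a list of three; "claw": the finger opening in mm, from 0 to 85.4. A call has 1 to 8 rows; each row is the pose to reach, as a shift and turn from the pose commanded when the call began; what a row does not reach only later rows make up. A row lasts 1/12 s, in which the tool goes at most 41.7 mm and 7.16 degrees, less where a joint would pass 70% of its speed; a pose out of reach is approached as far as the arm can. A call with a gripper value outside its range is refused whole. The fingers move at their own pace and stop on an object; "force" is the grip in N (left out, the last holds). Time passes only in rows, so rows that repeat a pose let the fingers close. It gives the time, the measured TCP pose, the force and the opening at its end, in the units of the state.
- robot.sense(): the state, without advancing time (a new reading comes with each control period).
- read_camera(name): name is "scene" or "top" or "wrist"; returns the picture (400x640x3 uint8, red, green, blue); there is no depth.
- camera_model(name): a dict with "vfov" (degrees; the focal length in pixels is half the picture's height over the tangent of half this angle, whatever the lens; pixels are square), "cx", "cy" (the principal point, pixels), "origin" and "orientation" of the camera in the world; the wrist camera has in their place "tool_from_camera" (4x4, takes a point from camera to tool coordinates, whose origin is the TCP and whose axes are the tool frame's). Camera axes: x right, y down, z forward; pixel columns grow to the right and rows downward; lengths in m; the calibration is good to about 2 mm. A picture is of the moment at which its call begins: read the wrist's pose just before it. camera_model takes no time and is no camera call.
- robot.hand_in(): hands the job in, once; it reports no verdict.
The state is a dict: "time": time; "q": joint angles; "qd": joint speeds; "joint_efforts": joint torques, N m; "tool_pos": TCP position; "tcp_rot": TCP orientation; "wrist_force": force on the tool from outside, world axes, zero at the start; "ft_torque": the same for the moment, N m; "opening": finger opening in m.
Only numpy, scipy, OpenCV 4.12 (cv2) and the standard library are available. Lean on these libraries where they do the work, as an engineer would, in place of code of your own. Each camera call takes 0.05 s, during which the arm holds its last target. There are 200 camera calls.

### The job

Stand the white plug-in module in the slot of the dock, between the two swung-out ejector levers, and let go of it while it still sits proud on the sprung connector. Then swing both levers gently inward until you feel them draw the module fully home at both ends. How far in that is differs from dock to dock: feel for it, do not force a lever past it, and leave the things around the dock alone.

Things in the scene. Friction and masses are not known exactly. Their poses are not given: they have to be found in the camera images.
- module: White upright plug-in module, 180 g (140 to 235 g): body 26 (its x) x 80 (its y) x 84 (z) mm, bottom edges rounded 4 mm; a round socket and three grey slots on its -x face. At each y end an ear juts out 14 mm (to y = +-54), 16 mm wide, 24 to 32 mm above the underside. Origin: centre of the underside, z up; starts standing on the worktop, -x face to the robot.
- dock: White dock, fixed; base 74 (x) x 176 (y) x 10 mm, origin at the centre of its underside. The slot runs along its y, open at the top: 28 x 82.5 mm inside (1 mm and 1.25 mm play a side). Long walls rise to 44 mm, with lead-in lips flared outward up to 54 mm; end walls rise to 36.5 mm and pass below the ears. A lever at each y end hinges at y = +-68, 50.5 mm above the worktop.
- lever_left (a joint): Grey ejector lever at the dock's +y end, swinging about the dock's x. 0 = upright, about 1 rad = tilted outward to +y (open). Along its arc it takes 4 to 6 N at the pad (pushed level when open it binds); stays where left. Its 18 mm claw takes the module's ear at about 0.43 rad and draws it down. Home is felt between 0.34 and 0.03 rad: the force climbs 1 to 2 N per mm; over 11 N is too much.
- lever_right (a joint): The same lever at the dock's -y end: 0 = upright, about 1 rad = tilted outward to -y (open).
- lever_left_pad (a point): Centre of the round thumb pad at the free end of the left lever: a roll 16 mm in diameter, 18 mm long along the dock's x, 60 mm from the hinge; about 82 mm above the worktop when open, 110 mm when upright. The arm below it is 11 x 7 mm.
- lever_right_pad (a point): The same point on the right lever.
- dock_home (a point): Point on the slot's centre line 16 mm above the worktop; axes as the dock's. A sprung connector in the slot first holds the module's underside 23.5 mm above the worktop (4.4 N to start moving it, then 1.1 N per mm). Home is where the underside lands on two solid seats in the slot, hidden by the walls: 16.5 to 22 mm above the worktop, different each time, so it must be felt through the levers.
- pen_torch: Grey pen torch, 15 x 134 x 17 mm, lying on the worktop to the right; bystander.
- gauze_pack0: White flat gauze pack, 55 x 75 x 12 mm, lying behind the dock; bystander.
- thermometer: White stick thermometer, 20 x 119 x 11 mm, lying to the left; bystander.

How it is judged:
By the outcome, as a careful person would: the job done as asked, in the order asked, and still so for the second after the job is handed in, with the robot touching nothing.
It also fails if it takes over 72 s, if anything falls off the work surface, if the arm or the gripper's body presses on something with over 40 N, if the wrist force passes 120 N, or if a joint passes its speed limit or range.

## Working session

There is one attempt and no reset: what is moved stays moved. The work goes in short steps, Python scripts to look and compute and a tool call to move; the robot and the scene stay as the last step left them, time stands still between calls to the robot, and variables do not carry over. Pictures are saved under pics/ and viewed, about 8 in all and at most 12, crops included, and the job is handed in when it is done.

Besides the shell and the picture viewer there is one more tool, called after "Call:" as name(argument=value, ...), one argument or row to a line, values as JSON. arm_command: Moves the arm, as the interface text tells. Its arguments: {"type":"object","properties":{"steps":{"type":"array"},"force":{"type":"number"}},"required":["steps"]}

```bash
mkdir -p pics; cat > h.py <<'E'
import numpy as np, cv2
from station import robot, read_camera, camera_model
def cam(n):
    m=camera_model(n)
    if 'origin' in m: return m,np.array(m['origin']),np.array(m['orientation'])
    s=robot.sense();T=np.array(m['tool_from_camera']);R=np.array(s['tcp_rot']);p=np.array(s['tool_pos'])
    return m,p+R@T[:3,3],R@T[:3,:3]
def ray(c,uv):
    m,o,R=c;f=200/np.tan(np.radians(m['vfov']/2))
    d=R@np.array([(uv[0]-m['cx'])/f,(uv[1]-m['cy'])/f,1.]);return o,d/np.linalg.norm(d)
def onz(c,uv,z):
    o,d=ray(c,uv);return o+d*(z-o[2])/d[2]
def proj(c,P):
    m,o,R=c;f=200/np.tan(np.radians(m['vfov']/2));v=R.T@(np.array(P)-o);return f*v[0]/v[2]+m['cx'],f*v[1]/v[2]+m['cy']
def shot(n,fn):
    c=cam(n);im=read_camera(n);cv2.imwrite('pics/'+fn,im[:,:,::-1]);return c,im
E
python3 - <<'E'
from h import *
for n in('scene','top'):
    c,im=shot(n,n+'0.png');print(n,c[0]);
s=robot.sense();print(s)
print(camera_model('wrist'),robot.tips_ahead)
E
```

```text
scene {'vfov': 44.64865818042125, 'cx': 315.87071628625364, 'cy': 192.13505784466304, 'origin': array([-0.06363465, -0.80017095,  0.65561413]), 'orientation': array([[ 0.73003061, -0.33811675,  0.59391277],
       [-0.68339192, -0.3682236 ,  0.63038628],
       [ 0.00554854, -0.86607647, -0.49988075]])}
top {'vfov': 48.247243883042024, 'cx': 325.577203584451, 'cy': 203.11211012509497, 'origin': array([0.44465772, 0.00519112, 1.15953053]), 'orientation': array([[ 0.01415651, -0.98866537,  0.149467  ],
       [-0.99766145, -0.02396256, -0.06401111],
       [ 0.06686718, -0.14821129, -0.98669255]])}
{'time': 0.1, 'q': array([-75.14969668,  19.06795489,  -3.70751337,  83.70029062,
         1.23685813,  77.34451071,  -5.0726335 ]), 'qd': array([-0.03482887, -0.11304547,  0.07118088, -0.16462557,  0.05706537,
        0.01473312, -0.03817948]), 'joint_efforts': array([ 1.98530288e-03, -6.26759577e+01,  4.94899834e-02, -3.92422199e+01,
        1.64488860e-02,  7.24330719e-03, -2.86346665e-05]), 'tool_pos': array([0.17370359, 0.60005886, 0.25560737]), 'tcp_rot': array([[ 2.78081842e-01, -3.12516770e-04, -9.60557334e-01],
       [ 9.60556542e-01, -1.23416165e-03,  2.78082015e-01],
       [-1.27238831e-03, -9.99999190e-01, -4.30079172e-05]]), 'wrist_force': array([-0.5860811 ,  0.16604337,  0.69179097]), 'ft_torque': array([-0.03582746,  0.00084937,  0.03026446]), 'opening': 0.08509509272087476}
{'vfov': 67.20475902271829, 'cx': 325.869238203593, 'cy': 198.09842936030026, 'tool_from_camera': array([[ 0.99999661,  0.00122056,  0.00230099,  0.0011415 ],
       [-0.00189446, -0.26544487,  0.96412418, -0.11747108],
       [ 0.00178755, -0.96412527, -0.26544166,  0.06645956],
       [ 0.        ,  0.        ,  0.        ,  1.        ]])} 0.025
```

View pics/scene0.png

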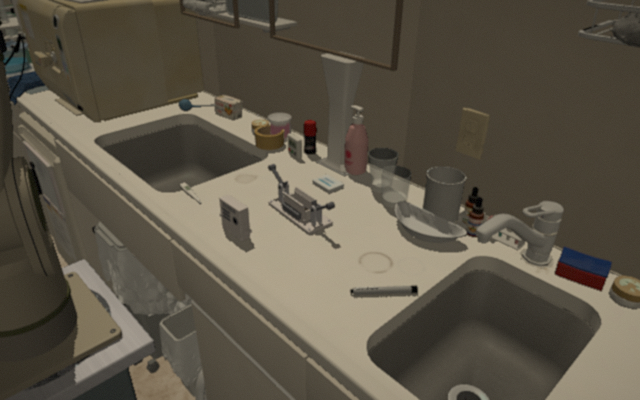

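View pics/top0.png

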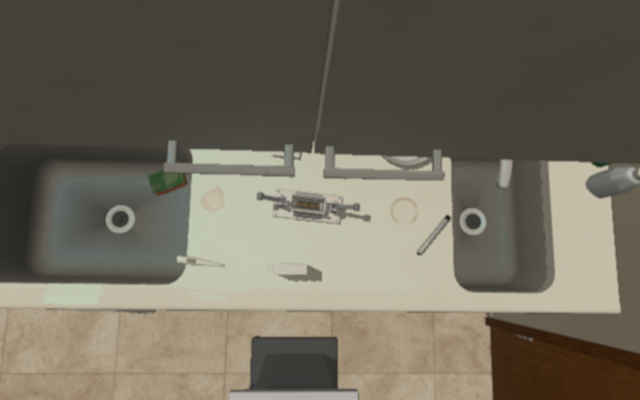

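The scene view shows the module at about (235,217) and the dock at (300,208). The top view shows the module top at (292,268), the dock at (308,206) and the lever pads near (262,197) and (356,207). A cabinet overhangs just behind the dock.

```bash
python3 - <<'E'
from h import *
a=cv2.imread('pics/top0.png')[180:285,245:385];b=cv2.imread('pics/scene0.png')[155:245,205:345]
def g(x):
    x=cv2.resize(x,None,fx=4,fy=4,interpolation=cv2.INTER_CUBIC);return x
a=cv2.resize(a,(700,525),interpolation=cv2.INTER_CUBIC);cv2.imwrite('pics/topc.png',a)
b=cv2.resize(b,(770,495),interpolation=cv2.INTER_CUBIC);b=np.clip(b*1.4,0,255).astype('uint8');cv2.imwrite('pics/scenec.png',b)
c=cam('top')
for uv in [(260,197),(356,207),(308,206)]: print(onz(c,uv,0.082),onz(c,uv,.0))
print(onz(c,(290,267),.084))
E
```

```text
[0.61901461 0.09491239 0.082     ] [0.63228316 0.10174017 0.        ]
[ 0.6000534 -0.1396365  0.082    ] [ 0.611879   -0.15065787  0.        ]
[ 0.59973095 -0.02190407  0.082     ] [ 0.61153202 -0.02396601  0.        ]
[0.45199315 0.01796628 0.084     ]
```

View pics/topc.png

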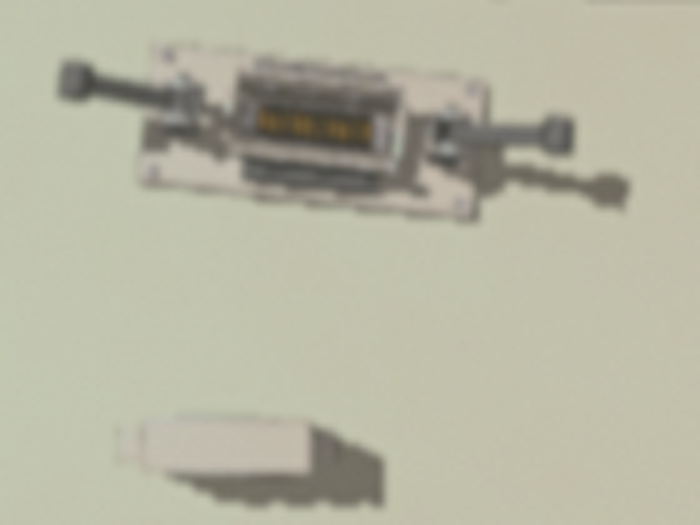

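View pics/scenec.png

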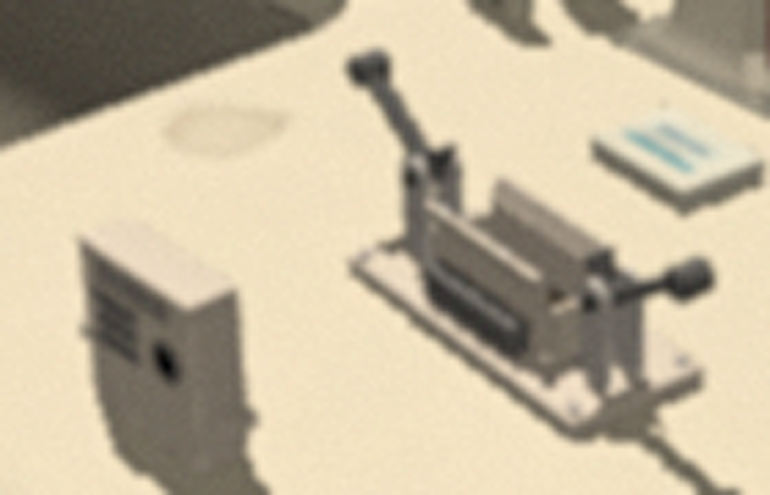

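```bash
python3 - <<'E'
from h import *
c=cam('top')
P=lambda u,v,z: onz(c,(245+(u)/5-.4,180+v/5-.4),z)
print('mod');M=[P(u,v,.084) for u,v in [(142,425),(312,420),(310,473),(145,470)]]
for p in M: print(p.round(4))
print(np.mean(M,0), [np.linalg.norm(M[i]-M[i-1]).round(4) for i in range(4)])
D=[P(u,v,.010) for u,v in [(155,43),(490,80),(478,220),(140,185)]]
for p in D: print(p.round(4))
print(np.mean(D,0), [np.linalg.norm(D[i]-D[i-1]).round(4) for i in range(4)])
for a,b in((D[1],D[0]),(D[2],D[3]),(M[1],M[0]),(M[2],M[3])):
  d=b-a;print(np.degrees(np.arctan2(-d[0],d[1])))
print(P(75,80,.082),P(562,135,.082))
E
```

```text
mod
[0.457  0.0583 0.084 ]
[ 0.4606 -0.0223  0.084 ]
[ 0.4356 -0.0218  0.084 ]
[0.436  0.0562 0.084 ]
[0.44731401 0.01762685 0.084     ] [np.float64(0.0212), np.float64(0.0807), np.float64(0.025), np.float64(0.0781)]
[0.6549 0.0615 0.01  ]
[ 0.6398 -0.1138  0.01  ]
[ 0.5659 -0.1082  0.01  ]
[0.5803 0.0669 0.01  ]
[ 0.61023166 -0.02341875  0.01      ] [np.float64(0.0747), np.float64(0.1759), np.float64(0.0741), np.float64(0.1757)]
-4.914847389654348
-4.7079580926064555
2.5391670299579654
-0.24975232134264458
[0.62243121 0.09599889 0.082     ] [ 0.60110328 -0.14210289  0.082     ]
```

Call:
arm_command(
  steps=[
    {"slide": [15,-40,5],"rot": [0,0,-7],"claw": 85},
    {"slide": [30,-75,10],"rot": [0,0,-14],"claw": 85},
    {"slide": [45,-110,15],"rot": [0,0,-21],"claw": 85},
    {"slide": [60,-145,20],"rot": [0,0,-28],"claw": 85},
    {"slide": [75,-180,25],"rot": [0,0,-35],"claw": 85},
    {"slide": [90,-215,30],"rot": [0,0,-42],"claw": 85},
    {"slide": [105,-250,35],"rot": [0,0,-49],"claw": 85},
    {"slide": [120,-285,40],"rot": [0,0,-56],"claw": 85},
  ],
)

```text
time: 0.77
tool_pos: [0.294, 0.3134, 0.2963]
tcp_rot: [[0.954, -0.0, -0.301], [0.301, -0.0, 0.954], [-0.0, -1.0, 0.0]]
wrist_force: [1.0, 0.7, 1.1]
opening: 0.0849
```

Call:
arm_command(
  steps=[
    {"slide": [20,-32,0],"rot": [0,0,-6],"claw": 85},
    {"slide": [44,-64,0],"rot": [0,0,-12],"claw": 85},
    {"slide": [68,-96,0],"rot": [0,0,-17.5],"claw": 85},
    {"slide": [92,-128,0],"rot": [0,0,-17.5],"claw": 85},
    {"slide": [116,-160,0],"rot": [0,0,-17.5],"claw": 85},
    {"slide": [140,-192,0],"rot": [0,0,-17.5],"claw": 85},
    {"slide": [164,-224,0],"rot": [0,0,-17.5],"claw": 85},
    {"slide": [180,-245,0],"rot": [0,0,-17.5],"claw": 85},
  ],
)

```text
time: 1.43
tool_pos: [0.4752, 0.0665, 0.2964]
tcp_rot: [[1.0, 0.001, -0.003], [0.003, -0.001, 1.0], [0.001, -1.0, -0.001]]
wrist_force: [0.5, 0.7, -0.6]
opening: 0.0852
```

```bash
python3 - <<'E'
from h import *
import pickle
for i in range(3): robot.sense()
c,im=shot('wrist','w0.png');pickle.dump(c,open('w0.pkl','wb'))
print(robot.sense()['tool_pos'],robot.sense()['tcp_rot'].round(3),np.abs(robot.sense()['qd']).max())
E
```

```text
[0.47687283 0.06318132 0.29638681] [[ 1.     0.002  0.001]
 [-0.001 -0.002  1.   ]
 [ 0.002 -1.    -0.002]] 8.89627729150915
```

View pics/w0.png

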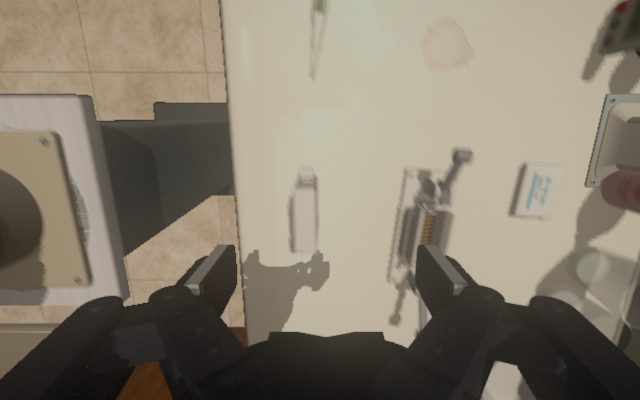

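The wrist view shows the module top at about (305,215), the left pad at (461,155) and the slot at (427,228). The arm was still settling, so I'll retake it and look closer.

```bash
python3 - <<'E'
from h import *
import pickle
read_camera('wrist')
c,im=shot('wrist','w1.png');pickle.dump(c,open('w1.pkl','wb'))
print(robot.sense()['tool_pos'],np.abs(robot.sense()['qd']).max())
a=im[135:275,270:480,::-1];a=cv2.resize(a,(798,532),interpolation=cv2.INTER_CUBIC)
a=cv2.createCLAHE(3,(4,4)).apply(cv2.cvtColor(a,cv2.COLOR_BGR2GRAY));cv2.imwrite('pics/w1c.png',a)
E
```

```text
[0.474336   0.06842164 0.29602835] 3.4078402839034005
```

View pics/w1c.png

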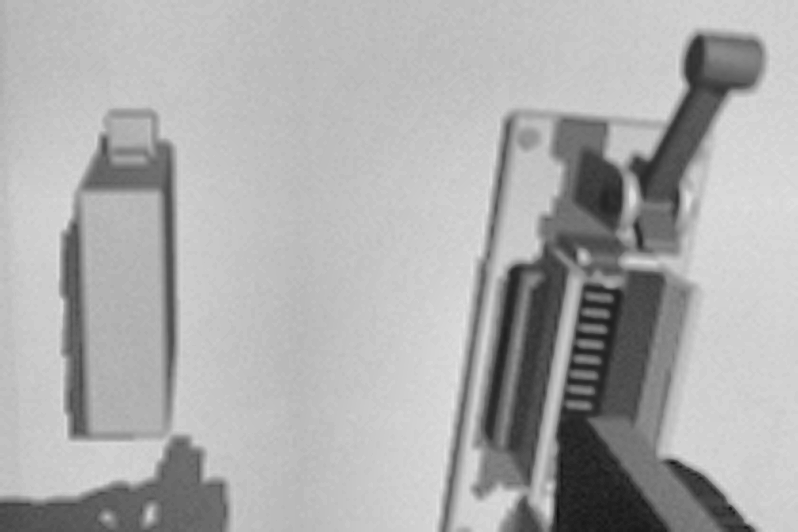

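```bash
python3 - <<'E'
from h import *
import pickle
c=pickle.load(open('w1.pkl','rb'))
P=lambda u,v,z: onz(c,(270+u/3.8-.37,135+v/3.8-.37),z)
M=[P(u,v,.084) for u,v in [(80,188),(163,189),(166,436),(71,436)]]
for p in M: print(p.round(4))
print(np.mean(M,0), [np.linalg.norm(M[i]-M[i-1]).round(4) for i in range(4)])
print('ear',P(108,113,.032),P(156,113,.032))
print('pad',P(724,62,.082), 'base cor',P(508,110,.01))
# line fit in full-res of module edges
im=cv2.imread('pics/w1.png')
for v in range(188,252,8): print(v,cv2.cvtColor(im,cv2.COLOR_BGR2GRAY)[v,284:322])
E
```

```text
[0.4373 0.0597 0.084 ]
[0.4618 0.0595 0.084 ]
[ 0.4619 -0.0198  0.084 ]
[ 0.4321 -0.0199  0.084 ]
[0.44831039 0.01987428 0.084     ] [np.float64(0.0798), np.float64(0.0245), np.float64(0.0793), np.float64(0.0298)]
ear [0.44134901 0.07379504 0.032     ] [0.45745765 0.07380882 0.032     ]
pad [0.6238952  0.09664837 0.082     ] base cor [0.58126495 0.07150864 0.01      ]
188 [188 188 188 189 188 177 162 173 180 181 180 181 180 181 181 182 182 181
 182 182 181 182 181 182 181 182 183 178 160 126 109 142 178 188 189 189
 189 189]
196 [188 187 171 154 137 126 131 161 178 180 180 181 180 181 180 181 181 181
 181 181 181 182 182 181 181 181 182 179 166 131 108 137 177 190 190 189
 189 189]
204 [187 187 156 127 127 127 125 153 176 181 180 179 179 180 180 181 180 180
 180 181 181 180 182 180 181 181 181 181 170 137 109 126 174 188 189 190
 189 189]
212 [187 183 156 130 125 126 122 144 171 179 180 180 180 180 180 180 180 180
 180 179 181 182 181 181 181 181 181 180 173 141 111 122 173 189 189 189
 190 188]
220 [187 187 181 149 125 125 124 132 163 178 179 180 180 179 180 179 179 179
 181 180 179 180 180 181 180 181 181 181 176 145 114 116 166 187 189 189
 188 189]
228 [186 187 174 153 131 125 126 122 154 176 179 180 179 179 180 180 179 181
 180 179 180 179 180 180 180 180 180 180 176 152 119 123 170 187 187 187
 188 187]
236 [186 186 186 164 134 124 123 117 142 171 178 178 178 178 179 179 179 179
 178 179 179 180 178 178 178 178 180 179 176 157 129 161 183 189 188 188
 187 187]
244 [185 185 186 182 151 123 123 122 135 164 177 177 179 178 178 177 178 177
 178 176 179 179 179 179 180 179 179 179 177 161 157 180 187 187 187 187
 188 187]
```

```bash
python3 - <<'E'
from h import *
import pickle
c=pickle.load(open('w1.pkl','rb'))
L=[];R=[]
g=cv2.cvtColor(cv2.imread('pics/w1.png'),cv2.COLOR_BGR2GRAY).astype(float)
for v in range(192,246,3):
    r=g[v]
    i=next(k for k in range(300,280,-1) if r[k]<152); L.append(onz(c,(i+(152-r[i])/(r[i+1]-r[i]),v),.084))
    i=next(k for k in range(300,322) if r[k]<152); R.append(onz(c,(i-(152-r[i])/(r[i-1]-r[i]),v),.084))
for E in(L,R):
    E=np.array(E);p=np.polyfit(E[:,1]-.019,E[:,0],1);print(p,np.degrees(np.arctan(-p[0])))
E
```

```text
Traceback (most recent call last):
StopIteration
```

```bash
python3 - <<'E'
from h import *
import pickle
c=pickle.load(open('w1.pkl','rb'))
L=[];R=[]
g=cv2.cvtColor(cv2.imread('pics/w1.png'),cv2.COLOR_BGR2GRAY).astype(float)
for v in range(192,238,3):
    r=g[v]
    i=next(k for k in range(300,280,-1) if r[k]<152); L.append(onz(c,(i+(152-r[i])/(r[i+1]-r[i]),v),.084))
    i=next(k for k in range(300,322) if r[k]<152); R.append(onz(c,(i-(152-r[i])/(r[i-1]-r[i]),v),.084))
for E in(L,R):
    E=np.array(E);p=np.polyfit(E[:,1]-.019,E[:,0],1);print(p,np.degrees(np.arctan(-p[0])))
E
```

```text
[-0.00990209  0.43717123] 0.5673296124234624
[-0.00595207  0.46170044] 0.34102468524167523
```

Call:
arm_command(
  steps=[
    {"slide": [-10,-20,-25],"rot": [0,0,0.5],"claw": 70},
    {"slide": [-25,-49,-50],"rot": [0,0,0.5],"claw": 70},
    {"slide": [-25,-49,-80],"rot": [0,0,0.5],"claw": 70},
    {"slide": [-25,-49,-115],"rot": [0,0,0.5],"claw": 70},
    {"slide": [-25,-49,-150],"rot": [0,0,0.5],"claw": 70},
    {"slide": [-25,-49,-185],"rot": [0,0,0.5],"claw": 70},
    {"slide": [-25,-49,-215],"rot": [0,0,0.5],"claw": 70},
    {"slide": [-25,-49,-230],"rot": [0,0,0.5],"claw": 70},
  ],
)

```text
time: 2.25
tool_pos: [0.4462, 0.0223, 0.063]
tcp_rot: [[1.0, -0.004, -0.017], [0.017, -0.001, 1.0], [-0.004, -1.0, -0.001]]
wrist_force: [-0.2, 1.2, -1.1]
opening: 0.0698
```

```bash
python3 - <<'E'
from h import *
read_camera('wrist');c,im=shot('wrist','w2.png')
s=robot.sense();print(s['time'],s['tool_pos'],s['tcp_rot'].round(4),s['wrist_force'])
E
```

```text
2.35 [0.4463591  0.02200215 0.06393393] [[ 0.9999 -0.0053 -0.0165]
 [ 0.0164 -0.0017  0.9999]
 [-0.0053 -1.     -0.0016]] [-0.45482924  0.14193939  0.39083894]
```

View pics/w2.png

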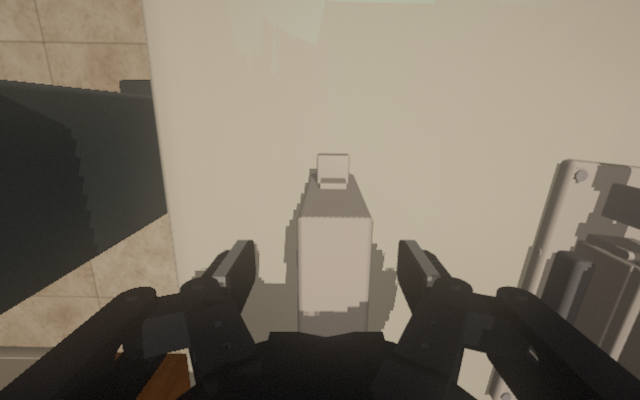

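The module stands between the open fingers. Its top centre is at (335,262) and the finger midpoint at about (327,262), so the gripper is roughly 3 mm short in x, as the measured pose also says. I'll correct that and close.

Call:
arm_command(
  steps=[
    {"slide": [3,-3,2],"rot": [0,0,-0.5],"claw": 70},
    {"slide": [3,-3,2],"rot": [0,0,-0.5],"claw": 70},
    {"slide": [3,-3,2],"rot": [0,0,-0.5],"claw": 70},
    {"slide": [3,-3,2],"rot": [0,0,-0.5],"claw": 70},
  ],
)

```text
time: 2.68
tool_pos: [0.4526, 0.0187, 0.0695]
tcp_rot: [[1.0, 0.002, -0.006], [0.006, 0.001, 1.0], [0.002, -1.0, 0.001]]
wrist_force: [0.1, 1.6, -0.0]
opening: 0.0697
```

```bash
cat > s.py <<'E'
from h import *
s=robot.sense();R=s['tcp_rot'];print(round(s['time'],2),(s['tool_pos']*1000).round(1),'yaw',np.degrees(np.arctan2(R[1,0],R[0,0])).round(2),'y',R[:,1].round(4),'F',s['wrist_force'].round(2),'T',s['ft_torque'].round(3),'op',round(s['opening']*1000,1),'qd',np.abs(s['qd']).max().round(2))
E
python3 s.py
```

```text
2.68 [452.6  18.7  69.5] yaw 0.36 y [ 0.0021  0.0011 -1.    ] F [ 0.15  1.61 -0.04] T [0.013 0.027 0.053] op 69.7 qd 0.41
```

Call:
arm_command(
  steps=[
    {"slide": [-3,0,-4],"rot": [0,0,0.1],"claw": 70},
    {"slide": [-3,0,-4],"rot": [0,0,0.1],"claw": 50},
    {"slide": [-3,0,-4],"rot": [0,0,0.1],"claw": 35},
    {"slide": [-3,0,-4],"rot": [0,0,0.1],"claw": 20},
    {"slide": [-3,0,-4],"rot": [0,0,0.1],"claw": 20},
    {"slide": [-3,0,-4],"rot": [0,0,0.1],"claw": 20},
    {"slide": [-3,0,-4],"rot": [0,0,0.1],"claw": 20},
    {"slide": [-3,0,-4],"rot": [0,0,0.1],"claw": 20},
  ],
  force=30,
)

```text
time: 3.35
tool_pos: [0.4488, 0.0184, 0.0644]
tcp_rot: [[1.0, -0.0, -0.008], [0.008, 0.0, 1.0], [-0.0, -1.0, 0.0]]
wrist_force: [-1.2, 0.3, 4.8]
opening: 0.0258
```

```bash
python3 s.py
```

```text
3.35 [448.8  18.4  64.4] yaw 0.45 y [-0.e+00  1.e-04 -1.e+00] F [-1.16  0.27  4.77] T [0.036 0.365 0.026] op 25.8 qd 0.05
```

Call:
arm_command(
  steps=[
    {"slide": [0,0,15],"rot": [0,0,0],"claw": 20},
    {"slide": [0,0,45],"rot": [0,0,0],"claw": 20},
    {"slide": [0,0,75],"rot": [0,0,0],"claw": 20},
    {"slide": [10,-5,92],"rot": [0,0,-1.3],"claw": 20},
    {"slide": [40,-12,92],"rot": [0,0,-2.6],"claw": 20},
    {"slide": [70,-20,92],"rot": [0,0,-4],"claw": 20},
    {"slide": [100,-28,92],"rot": [0,0,-5.25],"claw": 20},
    {"slide": [130,-36,92],"rot": [0,0,-5.25],"claw": 20},
  ],
)

```text
time: 4.02
tool_pos: [0.58, -0.0176, 0.1559]
tcp_rot: [[0.996, -0.0, 0.084], [-0.084, 0.0, 0.996], [-0.0, -1.0, 0.0]]
wrist_force: [-0.5, -0.6, 0.0]
opening: 0.0255
```

Call:
arm_command(
  steps=[
    {"slide": [20,-4,0],"rot": [0,0,0],"claw": 20},
    {"slide": [31,-6,0],"rot": [0,0,0],"claw": 20},
    {"slide": [31,-6,0],"rot": [0,0,0],"claw": 20},
    {"slide": [31,-6,0],"rot": [0,0,0],"claw": 20},
    {"slide": [31,-6,0],"rot": [0,0,0],"claw": 20},
    {"slide": [31,-6,0],"rot": [0,0,0],"claw": 20},
  ],
)

```text
time: 4.52
tool_pos: [0.609, -0.0233, 0.1563]
tcp_rot: [[0.997, -0.0, 0.083], [-0.083, 0.001, 0.997], [-0.0, -1.0, 0.001]]
wrist_force: [0.0, -0.0, -2.6]
opening: 0.0258
```

```bash
python3 s.py; python3 - <<'E'
from h import *
import pickle
c,im=shot('wrist','w3.png');pickle.dump(c,open('w3.pkl','wb'))
c,im=shot('top','top3.png');c,im=shot('scene','scene3.png')
E
python3 s.py
```

```text
4.52 [609.  -23.3 156.3] yaw -4.78 y [-4.e-04  6.e-04 -1.e+00] F [ 0.02 -0.04 -2.6 ] T [-0.043 -0.053 -0.005] op 25.8 qd 0.19
4.67 [609.4 -23.3 156.6] yaw -4.77 y [ 3.e-04  6.e-04 -1.e+00] F [-0.21  0.27 -2.11] T [-0.001  0.025  0.084] op 25.7 qd 0.37
```

View pics/w3.png

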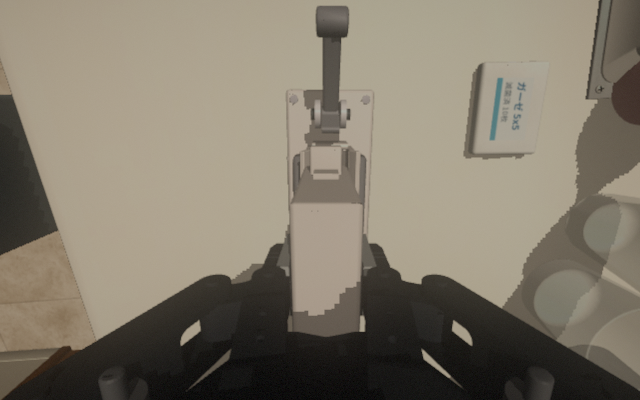

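The module hangs over the dock, aligned with it. The ear is at (326,160) and the body's top edge at row 201. The dock base corners are near (288,91) and (373,91), and the left pad is at (332,20). Next I'll measure the relative offset from edge profiles.

```bash
python3 - <<'E'
from h import *
import pickle
c=pickle.load(open('w3.pkl','rb'))
g=cv2.GaussianBlur(cv2.cvtColor(cv2.imread('pics/w3.png'),cv2.COLOR_BGR2GRAY),(3,3),0).astype(int)
for u in (300,308,352,360): print('col',u,g[84:100,u])
for v in (100,120,140): print('row',v,'L',g[v,280:296],'R',g[v,366:382])
for u in (310,330,350): print('col',u,'from190',g[190:210,u])
print('ear col322 from138',g[138:186,322])
for v in (210,230,260): print('row',v,'L',g[v,284:300],'R',g[v,354:370])
E
```

```text
col 300 [167 166 166 165 161 155 156 161 164 165 165 165 165 165 165 165]
col 308 [167 167 166 166 161 139 110 101 103 104 105 104 104 104 104 104]
col 352 [166 166 166 166 164 159 156 161 164 165 165 165 165 165 165 165]
col 360 [166 167 167 166 164 158 156 160 164 165 166 166 166 166 164 160]
row 100 L [167 167 166 167 164 153 140 141 145 138 132 134 137 137 137 137] R [138 138 137 142 153 159 155 150 156 165 167 167 167 167 166 166]
row 120 L [167 167 167 167 167 161 147 140 147 158 163 164 165 165 165 165] R [166 166 166 165 162 153 147 154 164 167 167 167 167 167 167 167]
row 140 L [166 166 166 166 167 167 160 146 141 150 160 163 164 164 164 164] R [165 166 165 161 153 147 154 164 167 167 167 167 167 167 167 167]
col 310 from190 [114 114 114 114 114 115 114 114 114 114 114 118 128 142 154 159 160 160
 160 159]
col 330 from190 [114 114 114 114 114 114 114 114 114 114 114 118 127 142 153 159 160 161
 160 161]
col 350 from190 [114 114 114 114 114 114 114 114 115 115 115 118 126 140 153 159 160 161
 161 161]
ear col322 from138 [104 102  95  88  87  93 100 112 133 154 162 164 164 164 164 163 163 162
 163 163 162 162 162 162 162 161 161 161 161 160 152 136 119 113 119 137
 155 161 161 160 153 137 120 114 114 114 114 114]
row 210 L [167 167 167 161 142 125 127 138 147 154 159 160 160 160 161 160] R [160 160 161 161 159 156 152 145 128 120 139 157 158 151 148 155]
row 230 L [163 154 141 124 108 105 116 131 142 150 156 159 160 160 160 160] R [161 161 161 160 158 153 148 137 123 129 148 155 149 146 155 164]
row 260 L [ 95  94  94  95  91  83  86 108 130 141 149 156 159 159 159 159] R [160 159 159 157 152 146 134 114  98  94  94  95  94  94  94  94]
```

```bash
python3 - <<'E'
from h import *
import pickle
c=pickle.load(open('w3.pkl','rb'))
R=np.array(robot.sense()['tcp_rot']);t=np.array([.6092,-.0233,.1564])
T=lambda uv,z:((R.T@(onz(c,uv,z)-t))*1000).round(2)[[0,2]]
print('base L/R row120',T((287,120),.01),T((372,120),.01),'row140',T((288,140),.01),T((371,140),.01), 'row100',T((286.3,100),.01),T((373,100),.01))
print('base end',T((330,90),.01))
zt=.1564-.0645+.084
print('mod top edge',T((330,203),zt),'sides',T((290,210),zt),T((362.5,210),zt),'ear',T((322,146.5),zt-.06),'earlow',T((322,144),zt-.06))
print('pad?',T((332,20),.090),T((332,22),.082))
E
```

```text
base L/R row120 [-32.28  64.63] [39.83 64.75] row140 [-31.96  47.92] [39.67 48.04] row100 [-32.35  80.78] [39.99 80.9 ]
base end [ 4.07 88.72]
mod top edge [ 2.2  39.66] sides [-11.42  37.16] [13.29 37.2 ] ear [-1.25 52.75] earlow [-1.25 54.04]
pad? [  3.98 118.5 ] [  4.13 119.67]
```

Call:
arm_command(
  steps=[
    {"slide": [2,0.7,-8],"rot": [0,0,0],"claw": 20},
    {"slide": [2,0.7,-16],"rot": [0,0,0],"claw": 20},
    {"slide": [2,0.7,-24],"rot": [0,0,0],"claw": 20},
    {"slide": [2,0.7,-32],"rot": [0,0,0],"claw": 20},
    {"slide": [2,0.7,-36],"rot": [0,0,0],"claw": 20},
    {"slide": [2,0.7,-40],"rot": [0,0,0],"claw": 20},
    {"slide": [2,0.7,-44],"rot": [0,0,0],"claw": 20},
    {"slide": [2,0.7,-46],"rot": [0,0,0],"claw": 20},
  ],
)

```text
time: 5.33
tool_pos: [0.6117, -0.023, 0.1098]
tcp_rot: [[0.996, -0.0, 0.084], [-0.084, -0.0, 0.996], [-0.0, -1.0, -0.0]]
wrist_force: [-0.7, 0.3, -2.4]
opening: 0.0256
```

```bash
python3 s.py
```

```text
5.33 [611.7 -23.  109.8] yaw -4.8 y [-3.e-04 -1.e-04 -1.e+00] F [-0.71  0.26 -2.38] T [-0.066 -0.027 -0.036] op 25.6 qd 1.87
```

Call:
arm_command(
  steps=[
    {"slide": [0,0,-1.5],"rot": [0,0,0],"claw": 20},
    {"slide": [0,0,-3],"rot": [0,0,0],"claw": 20},
    {"slide": [0,0,-4.5],"rot": [0,0,0],"claw": 20},
    {"slide": [0,0,-6],"rot": [0,0,0],"claw": 20},
    {"slide": [0,0,-6],"rot": [0,0,0],"claw": 20},
  ],
)

```text
time: 5.75
tool_pos: [0.6117, -0.0229, 0.1041]
tcp_rot: [[0.997, -0.0, 0.084], [-0.084, -0.0, 0.997], [-0.0, -1.0, -0.0]]
wrist_force: [-0.0, -0.3, -2.1]
opening: 0.0258
```

```bash
python3 s.py
```

```text
5.75 [611.7 -22.9 104.1] yaw -4.79 y [-1.e-04 -0.e+00 -1.e+00] F [-0.02 -0.29 -2.15] T [-0.01  -0.024 -0.006] op 25.8 qd 0.3
```

Free inside the walls, so next come the end walls (underside at about 36 mm).

Call:
arm_command(
  steps=[
    {"slide": [0,0,-1.5],"rot": [0,0,0],"claw": 20},
    {"slide": [0,0,-3],"rot": [0,0,0],"claw": 20},
    {"slide": [0,0,-4.5],"rot": [0,0,0],"claw": 20},
    {"slide": [0,0,-6],"rot": [0,0,0],"claw": 20},
    {"slide": [0,0,-6],"rot": [0,0,0],"claw": 20},
  ],
)

```text
time: 6.17
tool_pos: [0.6116, -0.0229, 0.098]
tcp_rot: [[0.997, -0.0, 0.084], [-0.084, -0.0, 0.997], [-0.0, -1.0, -0.0]]
wrist_force: [-0.0, 0.1, -1.9]
opening: 0.0255
```

```bash
python3 s.py
```

```text
6.17 [611.6 -22.9  98. ] yaw -4.79 y [-4.e-04 -1.e-04 -1.e+00] F [-0.    0.09 -1.87] T [-0.031 -0.019  0.039] op 25.5 qd 0.39
```

Call:
arm_command(
  steps=[
    {"slide": [0,0,-1.5],"rot": [0,0,0],"claw": 20},
    {"slide": [0,0,-3],"rot": [0,0,0],"claw": 20},
    {"slide": [0,0,-4.5],"rot": [0,0,0],"claw": 20},
    {"slide": [0,0,-6],"rot": [0,0,0],"claw": 20},
    {"slide": [0,0,-7],"rot": [0,0,0],"claw": 20},
    {"slide": [0,0,-7],"rot": [0,0,0],"claw": 20},
  ],
)

```text
time: 6.67
tool_pos: [0.6117, -0.0229, 0.0911]
tcp_rot: [[0.997, -0.0, 0.084], [-0.084, -0.0, 0.997], [-0.0, -1.0, -0.0]]
wrist_force: [-0.7, 0.2, -3.0]
opening: 0.0253
```

```bash
python3 s.py
```

```text
6.67 [611.7 -22.9  91.1] yaw -4.79 y [-3.e-04 -0.e+00 -1.e+00] F [-0.67  0.22 -2.98] T [0.033 0.023 0.035] op 25.3 qd 0.27
```

Call:
arm_command(
  steps=[
    {"slide": [0,0,-1],"rot": [0,0,0],"claw": 20},
    {"slide": [0,0,-2],"rot": [0,0,0],"claw": 20},
    {"slide": [0,0,-2.5],"rot": [0,0,0],"claw": 20},
    {"slide": [0,0,-2.5],"rot": [0,0,0],"claw": 20},
  ],
)

```text
time: 7.0
tool_pos: [0.6117, -0.0229, 0.0887]
tcp_rot: [[0.997, -0.0, 0.084], [-0.084, -0.0, 0.997], [-0.0, -1.0, -0.0]]
wrist_force: [0.7, 0.7, -2.0]
opening: 0.0258
```

```bash
python3 s.py
```

```text
7.0 [611.7 -22.9  88.7] yaw -4.79 y [-1.e-04 -0.e+00 -1.e+00] F [ 0.75  0.66 -1.96] T [ 0.059  0.007 -0.004] op 25.8 qd 0.15
```

Call:
arm_command(
  steps=[
    {"slide": [0,0,-0.5],"rot": [0,0,0],"claw": 20},
    {"slide": [0,0,-1],"rot": [0,0,0],"claw": 20},
    {"slide": [0,0,-1],"rot": [0,0,0],"claw": 20},
  ],
)

```text
time: 7.25
tool_pos: [0.6119, -0.0229, 0.0881]
tcp_rot: [[0.996, 0.0, 0.084], [-0.084, 0.0, 0.996], [0.0, -1.0, 0.0]]
wrist_force: [-1.6, 0.1, 2.4]
opening: 0.0259
```

```bash
python3 s.py
```

```text
7.25 [611.9 -22.9  88.1] yaw -4.8 y [ 2.e-04  2.e-04 -1.e+00] F [-1.61  0.13  2.4 ] T [0.079 0.384 0.015] op 25.9 qd 0.12
```

Call:
arm_command(
  steps=[
    {"slide": [0,0,0.5],"rot": [0,0,0],"claw": 28},
    {"slide": [0,0,0.5],"rot": [0,0,0],"claw": 36},
    {"slide": [0,0,0.5],"rot": [0,0,0],"claw": 48},
    {"slide": [0,0,0.5],"rot": [0,0,0],"claw": 60},
    {"slide": [0,0,6],"rot": [0,0,0],"claw": 60},
    {"slide": [0,0,30],"rot": [0,0,0],"claw": 60},
    {"slide": [0,0,65],"rot": [0,0,0],"claw": 60},
    {"slide": [0,0,100],"rot": [0,0,0],"claw": 40},
  ],
)

```text
time: 7.92
tool_pos: [0.6111, -0.0231, 0.1888]
tcp_rot: [[0.996, -0.002, 0.084], [-0.084, -0.001, 0.996], [-0.002, -1.0, -0.001]]
wrist_force: [1.9, 0.4, -0.0]
opening: 0.0496
```

Call:
arm_command(
  steps=[
    {"slide": [0,0,20],"rot": [0,0,0],"claw": 0},
    {"slide": [0,0,20],"rot": [0,0,0],"claw": 0},
    {"slide": [0,0,20],"rot": [0,0,0],"claw": 0},
    {"slide": [0,0,20],"rot": [0,0,0],"claw": 0},
  ],
)

```text
time: 8.25
tool_pos: [0.6114, -0.0227, 0.2072]
tcp_rot: [[0.997, -0.001, 0.083], [-0.083, 0.0, 0.997], [-0.001, -1.0, 0.0]]
wrist_force: [-1.1, 0.2, 0.1]
opening: 0.0007
```

```bash
python3 s.py; python3 - <<'E'
from h import *
import pickle
c,im=shot('wrist','w4.png');pickle.dump(c,open('w4.pkl','wb'))
shot('top','top4.png');shot('scene','scene4.png')
a=cv2.resize(cv2.imread('pics/scene4.png')[145:245,240:360],(400,333),interpolation=cv2.INTER_CUBIC)
b=cv2.resize(im[0:400,120:520,::-1],(400,400))
cv2.imwrite('pics/v4.png',np.vstack([b[:260],a])[:600])
E
```

```text
8.25 [611.4 -22.7 207.2] yaw -4.79 y [-7.e-04  2.e-04 -1.e+00] F [-1.09  0.16  0.13] T [-0.026  0.019 -0.028] op 0.7 qd 0.9
```

View pics/v4.png

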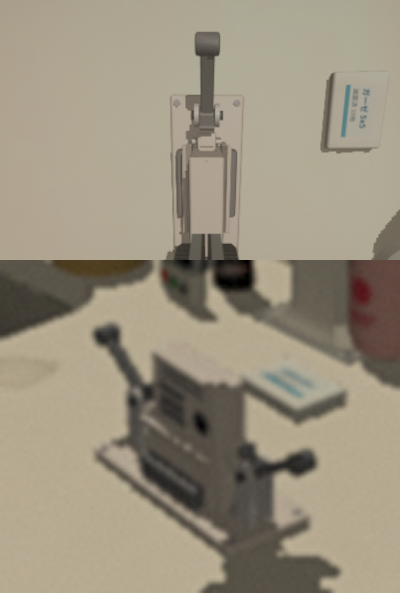

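The module stands proud in the slot between the open levers, and nothing around it has moved. I'll grip each pad roll by its end faces and walk it along the arc. First I'll get the lever angles.

```bash
cat > lev.py <<'E'
from h import *
D=np.array([.6117,-.0229,0]);yw=np.radians(-4.79);Y=np.array([-np.sin(yw),np.cos(yw),0])
def pad(th,s): return D+Y*s*(.068+.06*np.sin(th))+np.array([0,0,.0505+.06*np.cos(th)])
E
python3 - <<'E'
from lev import *
import pickle
c=pickle.load(open('w4.pkl','rb'))
ct=cam('top')
th=np.arange(.8,1.25,.05)
for t in th: print(round(t,2),np.round(proj(c,pad(t,1)),1),np.round(proj(ct,pad(t,1)),1),np.round(proj(ct,pad(t,-1)),1),(pad(t,1)*1000).round(1),(pad(t,-1)*1000).round(1))
t4=cv2.imread('pics/top4.png');g=cv2.cvtColor(t4,cv2.COLOR_BGR2GRAY)
for x0,x1 in((250,275),(343,366)):
    r=g[185:216,x0:x1];m=(r<110).astype('uint8');n,l,st,ce=cv2.connectedComponentsWithStats(m);print([(s.tolist(),(q+[x0,185]).round(1).tolist()) for s,q in zip(st[1:],ce[1:])])
w=cv2.cvtColor(cv2.imread('pics/w4.png'),cv2.COLOR_BGR2GRAY);print(w[24:66:2,327],w[45,308:346])
E
```

```text
0.8 [325.1  53.2] [262.7 195.6] [354.1 205.4] [621.   87.8  92.3] [ 602.4 -133.6   92.3]
0.85 [325.1  50.7] [261.9 195.6] [354.8 205.6] [621.1  89.8  90.1] [ 602.3 -135.6   90.1]
0.9 [325.1  48.4] [261.2 195.7] [355.5 205.8] [621.3  91.7  87.8] [ 602.1 -137.5   87.8]
0.95 [325.1  46.4] [260.5 195.8] [356.1 206. ] [621.5  93.5  85.4] [ 601.9 -139.3   85.4]
1.0 [325.2  44.6] [259.9 195.9] [356.6 206.3] [621.6  95.2  82.9] [ 601.8 -141.    82.9]
1.05 [325.2  43.1] [259.3 196. ] [357.1 206.5] [621.7  96.7  80.4] [ 601.7 -142.5   80.4]
1.1 [325.2  41.8] [258.8 196.1] [357.5 206.7] [621.8  98.1  77.7] [ 601.6 -143.9   77.7]
1.15 [325.2  40.8] [258.4 196.2] [357.9 206.9] [622.   99.4  75. ] [ 601.4 -145.2   75. ]
1.2 [325.2  40. ] [258.  196.4] [358.2 207.1] [622.  100.6  72.2] [ 601.4 -146.4   72.2]
[([9, 9, 14, 6, 41], [265.2, 197.1])]
[([0, 20, 19, 8, 104], [352.5, 207.9])]
[167 167 169 169 102 101 108 111 111 110  99  91  84  73  67  60  69  70
  82  84  83] [168 168 167 168 168 169 142  99  84  90  92  91  91  91  92  92  93  93
  94  95  96  97  98  98  97  99 100 102 102 104 101  99 152 169 169 168
 170 170]
```

Call:
arm_command(
  steps=[
    {"slide": [3,30,0],"rot": [0,0,0],"claw": 45},
    {"slide": [6,65,0],"rot": [0,0,0],"claw": 45},
    {"slide": [9,100,0],"rot": [0,0,0],"claw": 45},
    {"slide": [10.5,118,0],"rot": [0,0,0],"claw": 45},
    {"slide": [10.5,118,-30],"rot": [0,0,0],"claw": 45},
    {"slide": [10.5,118,-65],"rot": [0,0,0],"claw": 45},
    {"slide": [10.5,118,-100],"rot": [0,0,0],"claw": 45},
    {"slide": [10.5,118,-118],"rot": [0,0,0],"claw": 45},
  ],
)

```text
time: 9.07
tool_pos: [0.6198, 0.0949, 0.0849]
tcp_rot: [[0.997, -0.006, 0.083], [-0.083, -0.002, 0.997], [-0.005, -1.0, -0.002]]
wrist_force: [-0.4, -0.7, 0.5]
opening: 0.0455
```

Call:
arm_command(
  steps=[
    {"slide": [0,0,0],"rot": [0,0,0],"claw": 45},
    {"slide": [0,0,0],"rot": [0,0,0],"claw": 45},
  ],
)

```text
time: 9.23
tool_pos: [0.6217, 0.0948, 0.089]
tcp_rot: [[0.996, -0.002, 0.084], [-0.084, -0.001, 0.996], [-0.002, -1.0, -0.001]]
wrist_force: [0.6, -0.8, 1.3]
opening: 0.0451
```

```bash
python3 s.py
```

```text
9.23 [621.7  94.8  89. ] yaw -4.81 y [-0.0022 -0.0011 -1.    ] F [ 0.6  -0.84  1.25] T [-0.035 -0.032  0.011] op 45.1 qd 2.26
```

Now grip the roll gently.

Call:
arm_command(
  steps=[
    {"slide": [0,0,0],"rot": [0,0,0],"claw": 30},
    {"slide": [0,0,0],"rot": [0,0,0],"claw": 22},
    {"slide": [0,0,0],"rot": [0,0,0],"claw": 12},
    {"slide": [0,0,0],"rot": [0,0,0],"claw": 12},
    {"slide": [0,0,0],"rot": [0,0,0],"claw": 12},
    {"slide": [0,0,0],"rot": [0,0,0],"claw": 12},
  ],
  force=25,
)

```text
time: 9.73
tool_pos: [0.6226, 0.0957, 0.0911]
tcp_rot: [[0.997, 0.001, 0.083], [-0.083, 0.001, 0.997], [0.001, -1.0, 0.001]]
wrist_force: [-4.9, 1.2, 5.8]
opening: 0.0175
```

```bash
python3 s.py; python3 - <<'E'
from h import *
p=np.array([.6217,.0949,.0889]);
from lev import *
for t in np.arange(1,.0,-.05):
    d=(pad(t,1)-pad(1,1))*1000; print(round(t,2),d.round(1))
E
```

```text
9.73 [622.6  95.7  91.1] yaw -4.77 y [ 0.001   0.0012 -1.    ] F [-4.87  1.16  5.76] T [ 0.249  0.82  -0.003] op 17.5 qd 0.13
1.0 [0. 0. 0.]
0.95 [-0.1 -1.7  2.5]
0.9 [-0.3 -3.5  4.9]
0.85 [-0.5 -5.4  7.2]
0.8 [-0.6 -7.4  9.4]
0.75 [-0.8 -9.6 11.5]
0.7 [ -1.  -11.8  13.5]
0.65 [ -1.2 -14.1  15.3]
0.6 [ -1.4 -16.6  17.1]
0.55 [ -1.6 -19.1  18.7]
0.5 [ -1.8 -21.6  20.2]
0.45 [ -2.  -24.3  21.6]
0.4 [ -2.3 -27.   22.8]
0.35 [ -2.5 -29.8  23.9]
0.3 [ -2.7 -32.6  24.9]
0.25 [ -3.  -35.5  25.7]
0.2 [ -3.2 -38.4  26.4]
0.15 [ -3.5 -41.4  26.9]
0.1 [ -3.7 -44.3  27.3]
0.05 [ -4.  -47.3  27.5]
```

Call:
arm_command(
  steps=[
    {"slide": [-0.1,-1.7,2.5],"rot": [0,0,0],"claw": 12},
    {"slide": [-0.3,-3.5,4.9],"rot": [0,0,0],"claw": 12},
    {"slide": [-0.5,-5.4,7.2],"rot": [0,0,0],"claw": 12},
    {"slide": [-0.6,-7.4,9.4],"rot": [0,0,0],"claw": 12},
    {"slide": [-0.6,-7.4,9.4],"rot": [0,0,0],"claw": 12},
  ],
)

```text
time: 10.15
tool_pos: [0.6218, 0.0879, 0.0999]
tcp_rot: [[0.996, 0.0, 0.084], [-0.084, 0.001, 0.996], [0.0, -1.0, 0.001]]
wrist_force: [-2.9, 4.9, 2.2]
opening: 0.0174
```

```bash
python3 s.py
```

```text
10.15 [621.8  87.9  99.9] yaw -4.8 y [ 4.e-04  1.e-03 -1.e+00] F [-2.9   4.89  2.23] T [ 1.015  0.498 -0.047] op 17.4 qd 0.24
```

Call:
arm_command(
  steps=[
    {"slide": [-0.2,-2.2,2.1],"rot": [0,0,0],"claw": 12},
    {"slide": [-0.4,-4.4,4.1],"rot": [0,0,0],"claw": 12},
    {"slide": [-0.6,-6.7,5.9],"rot": [0,0,0],"claw": 12},
    {"slide": [-0.8,-9.2,7.7],"rot": [0,0,0],"claw": 12},
    {"slide": [-0.8,-9.2,7.7],"rot": [0,0,0],"claw": 12},
  ],
)

```text
time: 10.57
tool_pos: [0.6209, 0.0784, 0.1075]
tcp_rot: [[0.996, 0.0, 0.084], [-0.084, 0.001, 0.996], [0.0, -1.0, 0.001]]
wrist_force: [-2.4, 3.2, 2.5]
opening: 0.0174
```

```bash
python3 s.py; python3 -c "
from h import *
c,im=shot('scene','scene5.png')
cv2.imwrite('pics/s5.png',cv2.resize(im[90:250,220:380,::-1],(640,640),interpolation=cv2.INTER_CUBIC)[40:])"
```

```text
10.57 [620.9  78.4 107.5] yaw -4.81 y [ 2.e-04  7.e-04 -1.e+00] F [-2.39  3.18  2.53] T [ 0.833  0.482 -0.029] op 17.4 qd 0.36
```

View pics/s5.png

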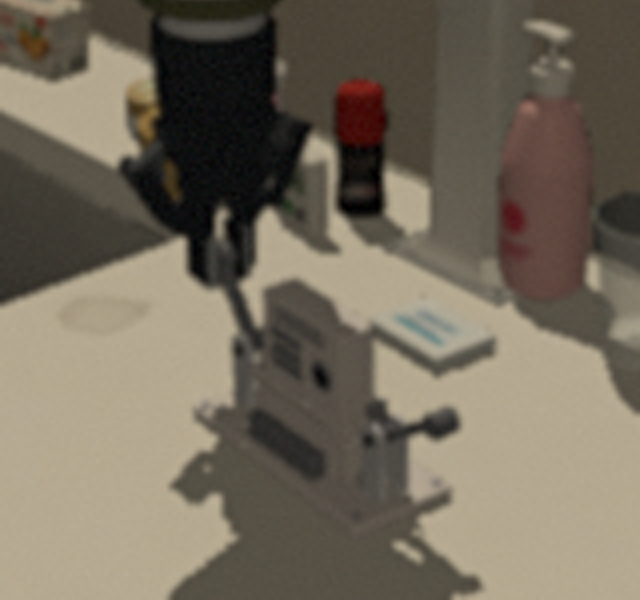

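The gripper has the left lever's pad, at about (220,265) in the crop, and the lever follows it. The module stays proud. I'll move on toward claw contact and read the force while moving.

Call:
arm_command(
  steps=[
    {"slide": [-0.1,-1.2,0.8],"rot": [0,0,0],"claw": 12},
    {"slide": [-0.2,-2.5,1.6],"rot": [0,0,0],"claw": 12},
    {"slide": [-0.3,-3.7,2.4],"rot": [0,0,0],"claw": 12},
    {"slide": [-0.4,-5.0,3.1],"rot": [0,0,0],"claw": 12},
    {"slide": [-0.5,-6.3,3.8],"rot": [0,0,0],"claw": 12},
  ],
)

```text
time: 11.03
tool_pos: [0.6203, 0.0728, 0.1108]
tcp_rot: [[0.997, 0.0, 0.083], [-0.083, 0.001, 0.997], [-0.0, -1.0, 0.001]]
wrist_force: [-1.6, 5.7, -1.3]
opening: 0.0173
```

```bash
cat >> s.py <<'E'
import sys
if len(sys.argv)>1:
    from lev import *
    sg=float(sys.argv[1]); off=np.array(eval(sys.argv[2]))/1000 if len(sys.argv)>2 else np.array([0,0,.008])
    r=np.array(s['tool_pos'])-off-D-np.array([0,0,.0505]); y=sg*(r@Y)-.068; z=r[2]; th=np.arctan2(y,z)
    f=s['wrist_force'];fy=sg*(f@Y);fz=f[2]
    print('th',th.round(3),'rad',(np.hypot(y,z)*1000).round(1),'Ftan resist',(fy*np.cos(th)-fz*np.sin(th)).round(2),'Frad',(fy*np.sin(th)+fz*np.cos(th)).round(2))
E
python3 s.py 1
```

```text
11.03 [620.3  72.8 110.8] yaw -4.76 y [ 0.e+00  8.e-04 -1.e+00] F [-1.6   5.73 -1.26] T [ 1.433  0.182 -0.052] op 17.3 qd 1.17
th 0.493 rad 59.3 Ftan resist 5.51 Frad 1.53
```

Call:
arm_command(
  steps=[
    {"slide": [-0.1,-0.9,0.5],"rot": [0,0,0],"claw": 12},
    {"slide": [-0.1,-1.8,0.9],"rot": [0,0,0],"claw": 12},
    {"slide": [-0.2,-2.6,1.3],"rot": [0,0,0],"claw": 12},
    {"slide": [-0.3,-3.4,1.7],"rot": [0,0,0],"claw": 12},
  ],
)

```text
time: 11.37
tool_pos: [0.62, 0.0693, 0.1124]
tcp_rot: [[0.997, -0.0, 0.083], [-0.083, 0.001, 0.997], [-0.0, -1.0, 0.001]]
wrist_force: [-0.8, 5.3, -1.7]
opening: 0.0174
```

```bash
python3 s.py 1
```

```text
11.37 [620.   69.3 112.4] yaw -4.77 y [-0.e+00  7.e-04 -1.e+00] F [-0.81  5.31 -1.71] T [ 1.362  0.16  -0.017] op 17.4 qd 0.69
th 0.428 rad 59.3 Ftan resist 5.46 Frad 0.61
```

Call:
arm_command(
  steps=[
    {"slide": [-0.1,-0.8,0.4],"rot": [0,0,0],"claw": 12},
    {"slide": [-0.1,-1.7,0.7],"rot": [0,0,0],"claw": 12},
  ],
)

```text
time: 11.53
tool_pos: [0.6199, 0.0677, 0.1132]
tcp_rot: [[0.997, -0.0, 0.083], [-0.083, 0.001, 0.997], [-0.0, -1.0, 0.001]]
wrist_force: [-2.8, 6.3, -1.1]
opening: 0.0171
```

```bash
python3 s.py 1
```

```text
11.53 [619.9  67.7 113.2] yaw -4.77 y [-1.e-04  7.e-04 -1.e+00] F [-2.85  6.34 -1.14] T [ 1.348  0.251 -0.008] op 17.1 qd 0.91
th 0.397 rad 59.3 Ftan resist 6.05 Frad 1.3
```

Call:
arm_command(
  steps=[
    {"slide": [-0.1,-0.9,0.4],"rot": [0,0,0],"claw": 12},
    {"slide": [-0.1,-1.8,0.7],"rot": [0,0,0],"claw": 12},
  ],
)

```text
time: 11.7
tool_pos: [0.6198, 0.066, 0.1139]
tcp_rot: [[0.997, -0.0, 0.083], [-0.083, 0.001, 0.997], [-0.0, -1.0, 0.001]]
wrist_force: [-2.0, 6.2, -0.6]
opening: 0.0173
```

```bash
python3 s.py 1
```

```text
11.7 [619.8  66.  113.9] yaw -4.76 y [-2.e-04  9.e-04 -1.e+00] F [-2.03  6.23 -0.57] T [ 1.399  0.361 -0.054] op 17.3 qd 0.86
th 0.366 rad 59.3 Ftan resist 5.84 Frad 1.64
```

Call:
arm_command(
  steps=[
    {"slide": [-0.1,-0.5,0.2],"rot": [0,0,0],"claw": 12},
    {"slide": [-0.1,-1.0,0.4],"rot": [0,0,0],"claw": 12},
  ],
)

```text
time: 11.87
tool_pos: [0.6197, 0.065, 0.1143]
tcp_rot: [[0.997, -0.0, 0.083], [-0.083, 0.001, 0.997], [-0.0, -1.0, 0.001]]
wrist_force: [-1.6, 5.5, -1.1]
opening: 0.0174
```

```bash
python3 s.py 1
```

```text
11.87 [619.7  65.  114.3] yaw -4.76 y [-1.e-04  1.e-03 -1.e+00] F [-1.59  5.51 -1.05] T [1.478 0.285 0.   ] op 17.4 qd 0.43
th 0.349 rad 59.3 Ftan resist 5.39 Frad 0.84
```

Call:
arm_command(
  steps=[
    {"slide": [0,-0.5,0.2],"rot": [0,0,0],"claw": 12},
    {"slide": [-0.1,-1.0,0.4],"rot": [0,0,0],"claw": 12},
  ],
)

```text
time: 12.03
tool_pos: [0.6196, 0.0641, 0.1146]
tcp_rot: [[0.997, -0.0, 0.083], [-0.083, 0.001, 0.997], [-0.0, -1.0, 0.001]]
wrist_force: [-0.6, 5.6, -1.8]
opening: 0.0173
```

```bash
python3 s.py 1
```

```text
12.03 [619.6  64.1 114.6] yaw -4.75 y [-1.e-04  9.e-04 -1.e+00] F [-0.6   5.65 -1.84] T [ 1.42e+00  1.70e-01 -1.00e-03] op 17.3 qd 0.41
th 0.332 rad 59.4 Ftan resist 5.87 Frad 0.08
```

Call:
arm_command(
  steps=[
    {"slide": [-0.1,-0.5,0.2],"rot": [0,0,0],"claw": 12},
    {"slide": [-0.1,-1.0,0.3],"rot": [0,0,0],"claw": 12},
  ],
)

```text
time: 12.2
tool_pos: [0.6195, 0.0632, 0.115]
tcp_rot: [[0.997, -0.0, 0.083], [-0.083, 0.001, 0.997], [-0.0, -1.0, 0.001]]
wrist_force: [-0.8, 6.5, -1.1]
opening: 0.0173
```

```bash
python3 s.py 1
```

```text
12.2 [619.5  63.2 115. ] yaw -4.75 y [-0.     0.001 -1.   ] F [-0.79  6.5  -1.1 ] T [ 1.497  0.288 -0.027] op 17.3 qd 0.51
th 0.315 rad 59.4 Ftan resist 6.43 Frad 0.94
```

Call:
arm_command(
  steps=[
    {"slide": [0,-0.5,0.2],"rot": [0,0,0],"claw": 12},
    {"slide": [-0.1,-1.1,0.4],"rot": [0,0,0],"claw": 12},
  ],
)

```text
time: 12.37
tool_pos: [0.6194, 0.0621, 0.1153]
tcp_rot: [[0.997, -0.0, 0.083], [-0.083, 0.001, 0.997], [-0.0, -1.0, 0.001]]
wrist_force: [-0.9, 6.5, -2.2]
opening: 0.0177
```

```bash
python3 s.py 1
```

```text
12.37 [619.4  62.1 115.3] yaw -4.75 y [-1.0e-04  1.1e-03 -1.0e+00] F [-0.94  6.51 -2.2 ] T [ 1.472  0.159 -0.027] op 17.7 qd 0.58
th 0.297 rad 59.4 Ftan resist 6.77 Frad -0.23
```

Call:
arm_command(
  steps=[
    {"slide": [-0.1,-0.5,0.1],"rot": [0,0,0],"claw": 12},
    {"slide": [-0.1,-1.1,0.3],"rot": [0,0,0],"claw": 12},
  ],
)

```text
time: 12.53
tool_pos: [0.6193, 0.0611, 0.1156]
tcp_rot: [[0.997, -0.0, 0.083], [-0.083, 0.001, 0.997], [-0.0, -1.0, 0.001]]
wrist_force: [-1.2, 7.3, -1.7]
opening: 0.0175
```

```bash
python3 s.py 1
```

```text
12.53 [619.3  61.1 115.6] yaw -4.75 y [-0.      0.0012 -1.    ] F [-1.22  7.31 -1.67] T [ 1.609  0.199 -0.007] op 17.5 qd 0.65
th 0.278 rad 59.4 Ftan resist 7.37 Frad 0.37
```

Call:
arm_command(
  steps=[
    {"slide": [0,-0.4,0.1],"rot": [0,0,0],"claw": 12},
    {"slide": [0,-0.8,0.2],"rot": [0,0,0],"claw": 12},
  ],
)

```text
time: 12.7
tool_pos: [0.6193, 0.0603, 0.1159]
tcp_rot: [[0.997, -0.0, 0.083], [-0.083, 0.001, 0.997], [-0.0, -1.0, 0.001]]
wrist_force: [-1.1, 7.1, -0.0]
opening: 0.0173
```

```bash
python3 s.py 1
```

```text
12.7 [619.3  60.3 115.9] yaw -4.75 y [-1.0e-04  1.2e-03 -1.0e+00] F [-1.07  7.11 -0.05] T [ 1.536  0.358 -0.043] op 17.3 qd 0.47
th 0.265 rad 59.4 Ftan resist 6.76 Frad 1.78
```

Call:
arm_command(
  steps=[
    {"slide": [-0.1,-0.4,0.1],"rot": [0,0,0],"claw": 12},
    {"slide": [-0.1,-0.8,0.2],"rot": [0,0,0],"claw": 12},
  ],
)

```text
time: 12.87
tool_pos: [0.6192, 0.0596, 0.1161]
tcp_rot: [[0.997, -0.0, 0.083], [-0.083, 0.001, 0.997], [-0.0, -1.0, 0.001]]
wrist_force: [-2.0, 6.9, -0.3]
opening: 0.0178
```

```bash
python3 s.py 1
```

```text
12.87 [619.2  59.6 116.1] yaw -4.74 y [-0.      0.0013 -1.    ] F [-1.98  6.93 -0.32] T [ 1.661  0.353 -0.087] op 17.8 qd 0.49
th 0.252 rad 59.5 Ftan resist 6.61 Frad 1.37
```

Call:
arm_command(
  steps=[
    {"slide": [0,-0.5,0.1],"rot": [0,0,0],"claw": 12},
    {"slide": [-0.1,-1.0,0.2],"rot": [0,0,0],"claw": 12},
  ],
)

```text
time: 13.03
tool_pos: [0.6191, 0.0586, 0.1163]
tcp_rot: [[0.997, -0.0, 0.083], [-0.083, 0.001, 0.997], [-0.0, -1.0, 0.001]]
wrist_force: [-1.8, 6.4, -0.5]
opening: 0.0178
```

```bash
python3 s.py 1
```

```text
13.03 [619.1  58.6 116.3] yaw -4.74 y [-1.0e-04  1.4e-03 -1.0e+00] F [-1.84  6.4  -0.49] T [ 1.568  0.281 -0.016] op 17.8 qd 0.43
th 0.235 rad 59.5 Ftan resist 6.17 Frad 0.97
```

Call:
arm_command(
  steps=[
    {"slide": [-0.1,-0.5,0.1],"rot": [0,0,0],"claw": 12},
    {"slide": [-0.1,-1.0,0.2],"rot": [0,0,0],"claw": 12},
  ],
)

```text
time: 13.2
tool_pos: [0.6191, 0.0577, 0.1166]
tcp_rot: [[0.997, 0.0, 0.083], [-0.083, 0.001, 0.997], [-0.0, -1.0, 0.001]]
wrist_force: [-2.2, 7.5, 0.4]
opening: 0.0171
```

```bash
python3 s.py 1
```

```text
13.2 [619.1  57.7 116.6] yaw -4.74 y [ 1.0e-04  1.4e-03 -1.0e+00] F [-2.23  7.54  0.43] T [ 1.736  0.438 -0.028] op 17.1 qd 0.49
th 0.218 rad 59.5 Ftan resist 7.06 Frad 2.01
```

Call:
arm_command(
  steps=[
    {"slide": [0,-0.5,0.1],"rot": [0,0,0],"claw": 12},
    {"slide": [-0.1,-1.0,0.2],"rot": [0,0,0],"claw": 12},
  ],
)

```text
time: 13.37
tool_pos: [0.619, 0.0567, 0.1168]
tcp_rot: [[0.997, 0.0, 0.083], [-0.083, 0.001, 0.997], [-0.0, -1.0, 0.001]]
wrist_force: [-2.6, 7.3, 0.8]
opening: 0.0173
```

```bash
python3 s.py 1
```

```text
13.37 [619.   56.7 116.8] yaw -4.74 y [ 0.      0.0015 -1.    ] F [-2.64  7.25  0.81] T [ 1.629  0.299 -0.01 ] op 17.3 qd 0.45
th 0.202 rad 59.5 Ftan resist 6.7 Frad 2.2
```

Call:
arm_command(
  steps=[
    {"slide": [-0.1,-0.4,0.1],"rot": [0,0,0],"claw": 12},
    {"slide": [-0.1,-0.8,0.1],"rot": [0,0,0],"claw": 12},
  ],
)

```text
time: 13.53
tool_pos: [0.6189, 0.0559, 0.117]
tcp_rot: [[0.997, 0.0, 0.083], [-0.083, 0.002, 0.997], [0.0, -1.0, 0.002]]
wrist_force: [-1.7, 7.7, 1.0]
opening: 0.0174
```

```bash
python3 s.py 1
```

```text
13.53 [618.9  55.9 117. ] yaw -4.74 y [ 2.0e-04  1.5e-03 -1.0e+00] F [-1.65  7.66  0.99] T [1.654 0.361 0.045] op 17.4 qd 0.54
th 0.188 rad 59.5 Ftan resist 7.18 Frad 2.38
```

Call:
arm_command(
  steps=[
    {"slide": [0,-0.5,0.1],"rot": [0,0,0],"claw": 12},
    {"slide": [-0.1,-1.0,0.2],"rot": [0,0,0],"claw": 12},
  ],
)

```text
time: 13.7
tool_pos: [0.6188, 0.0549, 0.1172]
tcp_rot: [[0.997, 0.0, 0.083], [-0.083, 0.002, 0.997], [-0.0, -1.0, 0.002]]
wrist_force: [-1.8, 7.4, 1.8]
opening: 0.0175
```

```bash
python3 s.py 1
```

```text
13.7 [618.8  54.9 117.2] yaw -4.73 y [ 1.0e-04  1.5e-03 -1.0e+00] F [-1.84  7.35  1.79] T [1.733 0.25  0.022] op 17.5 qd 0.46
th 0.171 rad 59.5 Ftan resist 6.76 Frad 2.98
```

Call:
arm_command(
  steps=[
    {"slide": [-0.1,-0.4,0.1],"rot": [0,0,0],"claw": 12},
    {"slide": [-0.1,-0.9,0.2],"rot": [0,0,0],"claw": 12},
  ],
)

```text
time: 13.87
tool_pos: [0.6188, 0.0542, 0.1174]
tcp_rot: [[0.997, 0.0, 0.082], [-0.082, 0.002, 0.997], [0.0, -1.0, 0.002]]
wrist_force: [-0.6, 7.5, 1.5]
opening: 0.0175
```

```bash
python3 s.py 1
```

```text
13.87 [618.8  54.2 117.4] yaw -4.73 y [ 3.0e-04  1.7e-03 -1.0e+00] F [-0.58  7.53  1.49] T [1.876 0.255 0.037] op 17.5 qd 0.65
th 0.159 rad 59.6 Ftan resist 7.12 Frad 2.65
```

Call:
arm_command(
  steps=[
    {"slide": [0,-0.4,0.1],"rot": [0,0,0],"claw": 12},
    {"slide": [-0.1,-0.8,0.1],"rot": [0,0,0],"claw": 12},
  ],
)

```text
time: 14.03
tool_pos: [0.6187, 0.0536, 0.1175]
tcp_rot: [[0.997, 0.0, 0.082], [-0.082, 0.002, 0.997], [0.0, -1.0, 0.002]]
wrist_force: [-0.9, 8.9, 0.3]
opening: 0.0176
```

```bash
python3 s.py 1
```

```text
14.03 [618.7  53.6 117.5] yaw -4.72 y [ 3.0e-04  1.9e-03 -1.0e+00] F [-0.89  8.95  0.32] T [ 1.98   0.259 -0.083] op 17.6 qd 0.31
th 0.149 rad 59.6 Ftan resist 8.7 Frad 1.63
```

Call:
arm_command(
  steps=[
    {"slide": [0,-0.4,0.1],"rot": [0,0,0],"claw": 12},
    {"slide": [-0.1,-0.8,0.1],"rot": [0,0,0],"claw": 12},
  ],
)

```text
time: 14.2
tool_pos: [0.6186, 0.053, 0.1176]
tcp_rot: [[0.997, 0.0, 0.082], [-0.082, 0.002, 0.997], [0.0, -1.0, 0.002]]
wrist_force: [-1.1, 7.6, 0.2]
opening: 0.0174
```

```bash
python3 s.py 1
```

```text
14.2 [618.6  53.  117.6] yaw -4.71 y [ 3.0e-04  2.1e-03 -1.0e+00] F [-1.15  7.63  0.22] T [1.795 0.183 0.024] op 17.4 qd 0.49
th 0.138 rad 59.6 Ftan resist 7.41 Frad 1.26
```

Call:
arm_command(
  steps=[
    {"slide": [0,-0.4,0],"rot": [0,0,0],"claw": 12},
    {"slide": [0,-0.8,0.1],"rot": [0,0,0],"claw": 12},
  ],
)

```text
time: 14.37
tool_pos: [0.6186, 0.0525, 0.1177]
tcp_rot: [[0.997, 0.0, 0.082], [-0.082, 0.002, 0.997], [0.0, -1.0, 0.002]]
wrist_force: [-1.1, 9.2, 1.3]
opening: 0.0176
```

```bash
python3 s.py 1
```

```text
14.37 [618.6  52.5 117.7] yaw -4.69 y [ 3.0e-04  2.4e-03 -1.0e+00] F [-1.08  9.19  1.3 ] T [ 2.157  0.329 -0.077] op 17.6 qd 0.38
th 0.129 rad 59.7 Ftan resist 8.83 Frad 2.46
```

Call:
arm_command(
  steps=[
    {"slide": [0,-0.1,0],"rot": [0,0,0],"claw": 12},
  ],
)

```text
time: 14.45
tool_pos: [0.6186, 0.0524, 0.1177]
tcp_rot: [[0.997, 0.0, 0.082], [-0.082, 0.002, 0.997], [0.0, -1.0, 0.003]]
wrist_force: [-1.4, 10.2, 0.5]
opening: 0.0173
```

```bash
python3 s.py 1
```

```text
14.45 [618.6  52.4 117.7] yaw -4.7 y [ 4.0e-04  2.5e-03 -1.0e+00] F [-1.44 10.18  0.51] T [ 2.145  0.327 -0.031] op 17.3 qd 0.12
th 0.127 rad 59.7 Ftan resist 9.87 Frad 1.78
```

The left lever's force rises clearly from about 0.16 rad, from 6.8 to nearly 10 N. That is home, so I stop there. Next is releasing it and moving to the right lever.

Call:
arm_command(
  steps=[
    {"slide": [0,0,0],"rot": [0,0,0],"claw": 20},
    {"slide": [0,0,0],"rot": [0,0,0],"claw": 30},
    {"slide": [0,0,0],"rot": [0,0,0],"claw": 45},
    {"slide": [0,0,0],"rot": [0,0,0],"claw": 45},
    {"slide": [0,0,15],"rot": [0,0,0],"claw": 45},
    {"slide": [0,0,40],"rot": [0,0,0],"claw": 45},
    {"slide": [0,0,65],"rot": [0,0,0],"claw": 45},
    {"slide": [-3,-30,75],"rot": [0,0,0],"claw": 45},
  ],
)

```text
time: 15.12
tool_pos: [0.6172, 0.0261, 0.1953]
tcp_rot: [[0.997, 0.004, 0.076], [-0.076, 0.003, 0.997], [0.003, -1.0, 0.003]]
wrist_force: [0.8, 0.6, 0.1]
opening: 0.045
```

Call:
arm_command(
  steps=[
    {"slide": [-3,-35,0],"rot": [0,0,0],"claw": 45},
    {"slide": [-6,-70,0],"rot": [0,0,0],"claw": 45},
    {"slide": [-9,-105,0],"rot": [0,0,0],"claw": 45},
    {"slide": [-12,-140,0],"rot": [0,0,0],"claw": 45},
    {"slide": [-13.5,-163.5,0],"rot": [0,0,0],"claw": 45},
    {"slide": [-13.5,-163.5,-30],"rot": [0,0,0],"claw": 45},
    {"slide": [-13.5,-163.5,-60],"rot": [0,0,0],"claw": 45},
    {"slide": [-13.5,-163.5,-60],"rot": [0,0,0],"claw": 45},
  ],
)

```text
time: 15.78
tool_pos: [0.599, -0.1433, 0.1274]
tcp_rot: [[0.996, -0.007, 0.085], [-0.085, 0.0, 0.996], [-0.007, -1.0, -0.0]]
wrist_force: [-1.3, 1.0, -1.3]
opening: 0.0448
```

```bash
python3 s.py; python3 - <<'E'
from h import *
import pickle
c,im=shot('scene','scene6.png');c,im2=shot('top','top6.png')
a=cv2.resize(im[130:240,240:360,::-1],(600,550),interpolation=cv2.INTER_CUBIC)
cv2.imwrite('pics/s6.png',np.clip(a*1.3,0,255).astype('uint8'))
E
```

```text
15.78 [ 599.  -143.3  127.4] yaw -4.87 y [-7.4e-03  4.0e-04 -1.0e+00] F [-1.26  0.97 -1.33] T [-0.007  0.075  0.009] op 44.8 qd 5.57
```

View pics/s6.png

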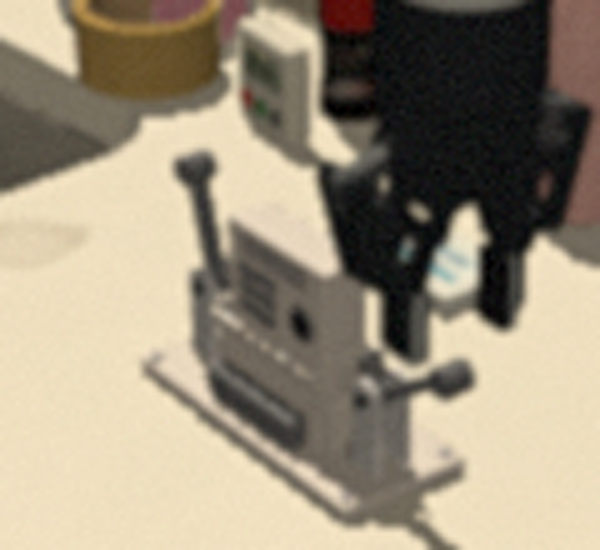

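The left lever is nearly upright, with its pad at (196,165), and stayed there. The module's left end is drawn down, and the gripper is above the right pad at (455,377).

Call:
arm_command(
  steps=[
    {"slide": [0,0,-10],"rot": [0,0,0],"claw": 45},
    {"slide": [0,0,-25],"rot": [0,0,0],"claw": 45},
    {"slide": [0,0,-40],"rot": [0,0,0],"claw": 45},
    {"slide": [0,0,-43],"rot": [0,0,0],"claw": 45},
    {"slide": [0,0,-43],"rot": [0,0,0],"claw": 45},
    {"slide": [0,0,-43],"rot": [0,0,0],"claw": 45},
  ],
)

```text
time: 16.38
tool_pos: [0.6027, -0.1433, 0.0906]
tcp_rot: [[0.997, 0.002, 0.083], [-0.083, -0.0, 0.997], [0.002, -1.0, -0.0]]
wrist_force: [0.3, -0.4, 0.6]
opening: 0.0452
```

```bash
python3 s.py
```

```text
16.38 [ 602.7 -143.3   90.6] yaw -4.79 y [ 1.5e-03 -3.0e-04 -1.0e+00] F [ 0.33 -0.44  0.61] T [ 0.033 -0.022 -0.032] op 45.2 qd 0.36
```

Call:
arm_command(
  steps=[
    {"slide": [-0.5,1.5,-1],"rot": [0,0,0],"claw": 35},
    {"slide": [-0.5,1.5,-1],"rot": [0,0,0],"claw": 22},
    {"slide": [-0.5,1.5,-1],"rot": [0,0,0],"claw": 12},
    {"slide": [-0.5,1.5,-1],"rot": [0,0,0],"claw": 12},
    {"slide": [-0.5,1.5,-1],"rot": [0,0,0],"claw": 12},
    {"slide": [-0.5,1.5,-1],"rot": [0,0,0],"claw": 12},
  ],
  force=25,
)

```text
time: 16.88
tool_pos: [0.6012, -0.1419, 0.0887]
tcp_rot: [[0.996, -0.0, 0.084], [-0.084, 0.0, 0.996], [-0.0, -1.0, 0.0]]
wrist_force: [-6.4, -0.2, 4.7]
opening: 0.018
```

```bash
python3 s.py -1; python3 - <<'E'
from lev import *
for t in (1,.9,.8,.7,.6,.55,.5,.45): print(t,((pad(t,-1)-pad(1,-1))*1000).round(1))
E
```

```text
16.88 [ 601.2 -141.9   88.7] yaw -4.81 y [-3.e-04  2.e-04 -1.e+00] F [-6.44 -0.23  4.68] T [ 0.106  0.992 -0.05 ] op 18.0 qd 0.19
th 1.039 rad 59.7 Ftan resist -3.65 Frad 3.03
1 [0. 0. 0.]
0.9 [0.3 3.5 4.9]
0.8 [0.6 7.4 9.4]
0.7 [ 1.  11.8 13.5]
0.6 [ 1.4 16.6 17.1]
0.55 [ 1.6 19.1 18.7]
0.5 [ 1.8 21.6 20.2]
0.45 [ 2.  24.3 21.6]
```

Call:
arm_command(
  steps=[
    {"slide": [0,1.7,2.5],"rot": [0,0,0],"claw": 12},
    {"slide": [0,3.5,4.9],"rot": [0,0,0],"claw": 12},
    {"slide": [0.1,5.4,7.2],"rot": [0,0,0],"claw": 12},
    {"slide": [0.3,7.4,9.4],"rot": [0,0,0],"claw": 12},
    {"slide": [0.5,9.6,11.5],"rot": [0,0,0],"claw": 12},
    {"slide": [0.7,11.8,13.5],"rot": [0,0,0],"claw": 12},
  ],
)

```text
time: 17.38
tool_pos: [0.602, -0.1301, 0.1021]
tcp_rot: [[0.996, -0.0, 0.084], [-0.084, -0.001, 0.996], [-0.0, -1.0, -0.001]]
wrist_force: [-2.5, -3.6, -4.2]
opening: 0.0173
```

```bash
python3 s.py -1
```

```text
17.38 [ 602.  -130.1  102.1] yaw -4.81 y [-2.e-04 -5.e-04 -1.e+00] F [-2.5  -3.55 -4.15] T [-1.111  0.42  -0.056] op 17.3 qd 3.45
th 0.738 rad 58.9 Ftan resist 5.57 Frad -0.55
```

Call:
arm_command(
  steps=[
    {"slide": [0.2,2.3,1.8],"rot": [0,0,0],"claw": 12},
    {"slide": [0.4,4.8,3.6],"rot": [0,0,0],"claw": 12},
    {"slide": [0.6,7.3,5.2],"rot": [0,0,0],"claw": 12},
    {"slide": [0.7,8.5,6.0],"rot": [0,0,0],"claw": 12},
    {"slide": [0.8,9.7,6.7],"rot": [0,0,0],"claw": 12},
  ],
)

```text
time: 17.8
tool_pos: [0.6029, -0.1202, 0.1089]
tcp_rot: [[0.996, 0.0, 0.084], [-0.084, -0.0, 0.996], [0.0, -1.0, -0.0]]
wrist_force: [-1.6, -3.9, -2.6]
opening: 0.017
```

```bash
python3 s.py -1
```

```text
17.8 [ 602.9 -120.2  108.9] yaw -4.8 y [ 0.e+00 -2.e-04 -1.e+00] F [-1.61 -3.85 -2.55] T [-1.07   0.453 -0.032] op 17.0 qd 1.59
th 0.533 rad 58.5 Ftan resist 4.72 Frad -0.18
```

Call:
arm_command(
  steps=[
    {"slide": [0.1,1.8,1.0],"rot": [0,0,0],"claw": 12},
    {"slide": [0.3,3.6,1.9],"rot": [0,0,0],"claw": 12},
    {"slide": [0.4,5.5,2.9],"rot": [0,0,0],"claw": 12},
  ],
)

```text
time: 18.05
tool_pos: [0.6034, -0.1147, 0.1118]
tcp_rot: [[0.996, 0.0, 0.084], [-0.084, -0.0, 0.996], [0.0, -1.0, -0.0]]
wrist_force: [-0.5, -4.6, -3.4]
opening: 0.0176
```

```bash
python3 s.py -1
```

```text
18.05 [ 603.4 -114.7  111.8] yaw -4.81 y [ 2.e-04 -2.e-04 -1.e+00] F [-0.5  -4.65 -3.36] T [-1.022  0.338 -0.031] op 17.6 qd 2.71
th 0.427 rad 58.5 Ftan resist 5.64 Frad -1.12
```

Call:
arm_command(
  steps=[
    {"slide": [0.1,1.0,0.4],"rot": [0,0,0],"claw": 12},
    {"slide": [0.2,2.0,0.8],"rot": [0,0,0],"claw": 12},
    {"slide": [0.2,2.7,1.1],"rot": [0,0,0],"claw": 12},
  ],
)

```text
time: 18.3
tool_pos: [0.6036, -0.1121, 0.1129]
tcp_rot: [[0.996, 0.0, 0.084], [-0.084, -0.0, 0.996], [0.0, -1.0, -0.0]]
wrist_force: [-3.1, -4.7, -1.4]
opening: 0.0172
```

```bash
python3 s.py -1
```

```text
18.3 [ 603.6 -112.1  112.9] yaw -4.8 y [ 2.e-04 -3.e-04 -1.e+00] F [-3.06 -4.73 -1.43] T [-1.164  0.445 -0.036] op 17.2 qd 0.9
th 0.377 rad 58.5 Ftan resist 5.14 Frad 0.5
```

Call:
arm_command(
  steps=[
    {"slide": [0,0.8,0.3],"rot": [0,0,0],"claw": 12},
    {"slide": [0.1,1.6,0.6],"rot": [0,0,0],"claw": 12},
  ],
)

```text
time: 18.47
tool_pos: [0.6038, -0.1106, 0.1136]
tcp_rot: [[0.996, 0.001, 0.084], [-0.084, -0.0, 0.996], [0.001, -1.0, -0.0]]
wrist_force: [-2.0, -5.1, -2.3]
opening: 0.0174
```

```bash
python3 s.py -1
```

```text
18.47 [ 603.8 -110.6  113.6] yaw -4.8 y [ 5.e-04 -3.e-04 -1.e+00] F [-1.98 -5.11 -2.34] T [-1.168  0.48  -0.012] op 17.4 qd 1.01
th 0.349 rad 58.6 Ftan resist 5.74 Frad -0.4
```

Call:
arm_command(
  steps=[
    {"slide": [0.1,0.9,0.3],"rot": [0,0,0],"claw": 12},
    {"slide": [0.1,1.8,0.6],"rot": [0,0,0],"claw": 12},
  ],
)

```text
time: 18.63
tool_pos: [0.6039, -0.1088, 0.1142]
tcp_rot: [[0.996, 0.001, 0.084], [-0.084, -0.0, 0.996], [0.001, -1.0, -0.0]]
wrist_force: [-2.8, -4.7, -1.8]
opening: 0.0173
```

```bash
python3 s.py -1
```

```text
18.63 [ 603.9 -108.8  114.2] yaw -4.81 y [ 5.e-04 -4.e-04 -1.e+00] F [-2.76 -4.74 -1.75] T [-1.317  0.37  -0.016] op 17.3 qd 1.35
th 0.318 rad 58.6 Ftan resist 5.26 Frad -0.12
```

Call:
arm_command(
  steps=[
    {"slide": [0.1,0.8,0.2],"rot": [0,0,0],"claw": 12},
    {"slide": [0.1,1.6,0.5],"rot": [0,0,0],"claw": 12},
  ],
)

```text
time: 18.8
tool_pos: [0.604, -0.1073, 0.1147]
tcp_rot: [[0.996, 0.001, 0.084], [-0.084, -0.0, 0.996], [0.001, -1.0, -0.0]]
wrist_force: [-1.7, -5.7, -2.2]
opening: 0.0175
```

```bash
python3 s.py -1
```

```text
18.8 [ 604.  -107.3  114.7] yaw -4.81 y [ 6.e-04 -5.e-04 -1.e+00] F [-1.74 -5.75 -2.22] T [-1.353  0.302 -0.066] op 17.5 qd 1.11
th 0.29 rad 58.6 Ftan resist 6.26 Frad -0.45
```

Call:
arm_command(
  steps=[
    {"slide": [0.1,0.7,0.2],"rot": [0,0,0],"claw": 12},
    {"slide": [0.1,1.3,0.4],"rot": [0,0,0],"claw": 12},
  ],
)

```text
time: 18.97
tool_pos: [0.6041, -0.1061, 0.1151]
tcp_rot: [[0.996, 0.001, 0.084], [-0.084, -0.001, 0.996], [0.001, -1.0, -0.001]]
wrist_force: [-1.5, -5.5, -3.7]
opening: 0.0174
```

```bash
python3 s.py -1
```

```text
18.97 [ 604.1 -106.1  115.1] yaw -4.81 y [ 6.e-04 -6.e-04 -1.e+00] F [-1.46 -5.51 -3.71] T [-1.316  0.294 -0.034] op 17.4 qd 0.77
th 0.268 rad 58.7 Ftan resist 6.4 Frad -2.09
```

Call:
arm_command(
  steps=[
    {"slide": [0.1,0.6,0.2],"rot": [0,0,0],"claw": 12},
    {"slide": [0.1,1.2,0.3],"rot": [0,0,0],"claw": 12},
  ],
)

```text
time: 19.13
tool_pos: [0.6042, -0.1052, 0.1154]
tcp_rot: [[0.996, 0.001, 0.084], [-0.084, -0.001, 0.996], [0.001, -1.0, -0.001]]
wrist_force: [-1.5, -7.5, -2.1]
opening: 0.0172
```

```bash
python3 s.py -1
```

```text
19.13 [ 604.2 -105.2  115.4] yaw -4.82 y [ 6.e-04 -9.e-04 -1.e+00] F [-1.51 -7.49 -2.09] T [-1.521  0.297 -0.038] op 17.2 qd 0.81
th 0.252 rad 58.7 Ftan resist 7.87 Frad -0.14
```

Call:
arm_command(
  steps=[
    {"slide": [0,0.4,0.1],"rot": [0,0,0],"claw": 12},
    {"slide": [0.1,0.8,0.2],"rot": [0,0,0],"claw": 12},
  ],
)

```text
time: 19.3
tool_pos: [0.6043, -0.1045, 0.1156]
tcp_rot: [[0.996, 0.001, 0.084], [-0.084, -0.001, 0.996], [0.001, -1.0, -0.001]]
wrist_force: [-1.5, -7.5, -3.1]
opening: 0.0175
```

```bash
python3 s.py -1
```

```text
19.3 [ 604.3 -104.5  115.6] yaw -4.83 y [ 7.0e-04 -1.1e-03 -1.0e+00] F [-1.49 -7.47 -3.11] T [-1.723  0.334  0.028] op 17.5 qd 0.51
th 0.24 rad 58.8 Ftan resist 8.09 Frad -1.22
```

Call:
arm_command(
  steps=[
    {"slide": [0,0.4,0.1],"rot": [0,0,0],"claw": 12},
    {"slide": [0,0.7,0.1],"rot": [0,0,0],"claw": 12},
  ],
)

```text
time: 19.47
tool_pos: [0.6043, -0.104, 0.1157]
tcp_rot: [[0.996, 0.001, 0.084], [-0.084, -0.001, 0.996], [0.001, -1.0, -0.001]]
wrist_force: [-1.1, -8.0, -1.8]
opening: 0.0176
```

```bash
python3 s.py -1
```

```text
19.47 [ 604.3 -104.   115.7] yaw -4.84 y [ 7.0e-04 -1.3e-03 -1.0e+00] F [-1.13 -8.02 -1.8 ] T [-1.744  0.352  0.011] op 17.6 qd 0.3
th 0.231 rad 58.8 Ftan resist 8.29 Frad 0.1
```

Call:
arm_command(
  steps=[
    {"slide": [0,0.4,0.1],"rot": [0,0,0],"claw": 12},
    {"slide": [0,0.8,0.1],"rot": [0,0,0],"claw": 12},
  ],
)

```text
time: 19.63
tool_pos: [0.6043, -0.1034, 0.1159]
tcp_rot: [[0.996, 0.001, 0.084], [-0.084, -0.002, 0.996], [0.001, -1.0, -0.002]]
wrist_force: [-1.5, -8.7, -1.6]
opening: 0.0174
```

```bash
python3 s.py -1
```

```text
19.63 [ 604.3 -103.4  115.9] yaw -4.85 y [ 9.0e-04 -1.6e-03 -1.0e+00] F [-1.48 -8.66 -1.6 ] T [-1.919  0.293  0.029] op 17.4 qd 0.44
th 0.221 rad 58.8 Ftan resist 8.89 Frad 0.36
```

Call:
arm_command(
  steps=[
    {"slide": [0,0.2,0],"rot": [0,0,0],"claw": 12},
  ],
)

```text
time: 19.72
tool_pos: [0.6044, -0.1033, 0.1159]
tcp_rot: [[0.996, 0.001, 0.085], [-0.085, -0.002, 0.996], [0.001, -1.0, -0.002]]
wrist_force: [-1.4, -6.8, -2.2]
opening: 0.0173
```

```bash
python3 s.py -1
```

```text
19.72 [ 604.4 -103.3  115.9] yaw -4.85 y [ 0.001  -0.0017 -1.    ] F [-1.35 -6.79 -2.24] T [-1.457  0.202  0.002] op 17.3 qd 0.23
th 0.218 rad 58.8 Ftan resist 7.2 Frad -0.7
```

Call:
arm_command(
  steps=[
    {"slide": [0,0.4,0.1],"rot": [0,0,0],"claw": 12},
    {"slide": [0,0.8,0.1],"rot": [0,0,0],"claw": 12},
  ],
)

```text
time: 19.88
tool_pos: [0.6044, -0.1027, 0.1161]
tcp_rot: [[0.996, 0.001, 0.085], [-0.085, -0.002, 0.996], [0.001, -1.0, -0.002]]
wrist_force: [-1.9, -9.5, -2.6]
opening: 0.0173
```

```bash
python3 s.py -1
```

```text
19.88 [ 604.4 -102.7  116.1] yaw -4.86 y [ 0.0011 -0.0019 -1.    ] F [-1.92 -9.46 -2.55] T [-2.035  0.274  0.065] op 17.3 qd 0.41
th 0.208 rad 58.8 Ftan resist 9.91 Frad -0.52
```

Call:
arm_command(
  steps=[
    {"slide": [0,0.3,0.1],"rot": [0,0,0],"claw": 12},
    {"slide": [0,0.6,0.1],"rot": [0,0,0],"claw": 12},
  ],
)

```text
time: 20.05
tool_pos: [0.6044, -0.1023, 0.1162]
tcp_rot: [[0.996, 0.001, 0.085], [-0.085, -0.002, 0.996], [0.001, -1.0, -0.002]]
wrist_force: [-0.8, -9.9, -1.7]
opening: 0.0172
```

```bash
python3 s.py -1
```

```text
20.05 [ 604.4 -102.3  116.2] yaw -4.86 y [ 0.0013 -0.0021 -1.    ] F [-0.76 -9.92 -1.72] T [-2.177  0.176 -0.032] op 17.2 qd 0.35
th 0.2 rad 58.9 Ftan resist 10.09 Frad 0.29
```

The right lever reads about 10 N and has climbed steadily, so I stop there. I'll release it and go back to feel the left one again, because levelling the module may have changed it.

Call:
arm_command(
  steps=[
    {"slide": [0,0,0],"rot": [0,0,0],"claw": 20},
    {"slide": [0,0,0],"rot": [0,0,0],"claw": 30},
    {"slide": [0,0,0],"rot": [0,0,0],"claw": 45},
    {"slide": [0,0,0],"rot": [0,0,0],"claw": 45},
    {"slide": [0,0,15],"rot": [0,0,0],"claw": 45},
    {"slide": [0,0,40],"rot": [0,0,0],"claw": 45},
    {"slide": [0,0,70],"rot": [0,0,0],"claw": 45},
    {"slide": [2,30,90],"rot": [0,0,0],"claw": 45},
  ],
)

```text
time: 20.72
tool_pos: [0.6059, -0.0768, 0.2087]
tcp_rot: [[0.996, 0.003, 0.092], [-0.092, -0.003, 0.996], [0.003, -1.0, -0.003]]
wrist_force: [0.8, -0.8, 0.4]
opening: 0.0447
```

Call:
arm_command(
  steps=[
    {"slide": [3,35,0],"rot": [0,0,0],"claw": 45},
    {"slide": [6,70,0],"rot": [0,0,0],"claw": 45},
    {"slide": [9,105,0],"rot": [0,0,0],"claw": 45},
    {"slide": [12,125,0],"rot": [0,0,0],"claw": 45},
    {"slide": [12,125,0],"rot": [0,0,0],"claw": 45},
    {"slide": [12,125,0],"rot": [0,0,0],"claw": 45},
  ],
)

```text
time: 21.22
tool_pos: [0.6182, 0.0564, 0.2055]
tcp_rot: [[0.997, -0.0, 0.08], [-0.08, 0.001, 0.997], [-0.0, -1.0, 0.001]]
wrist_force: [-0.4, -0.6, -0.3]
opening: 0.0451
```

```bash
python3 s.py; python3 - <<'E'
from h import *
import pickle
c,im=shot('scene','scene7.png');c,im2=shot('wrist','w7.png');pickle.dump(c,open('w7.pkl','wb'))
a=cv2.resize(im[150:240,250:350,::-1],(667,600),interpolation=cv2.INTER_CUBIC)
cv2.imwrite('pics/s7.png',np.clip(a*1.4,0,255).astype('uint8'))
E
```

```text
21.22 [618.2  56.4 205.5] yaw -4.6 y [-0.e+00  5.e-04 -1.e+00] F [-0.39 -0.62 -0.3 ] T [ 0.011 -0.01   0.007] op 45.1 qd 2.24
```

View pics/s7.png

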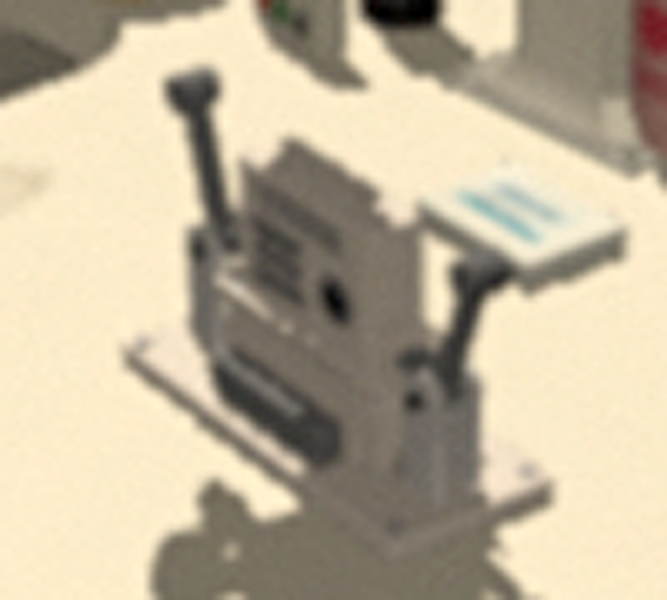

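The module looks level in the dock. The left pad is at crop (193,92), nearly upright, and the right pad is at (482,275), leaning out somewhat more. I'll compare the lever angles from this view.

```bash
python3 - <<'E'
from lev import *
c=cam('scene')
C=lambda p:((p[0]-250)*6.67,(p[1]-150)*6.67)
for t in (.05,.1,.15,.2,.25,.3): print(t,np.round(C(proj(c,pad(t,1))),0),np.round(C(proj(c,pad(t,-1))),0))
for s in(1,-1): print('hinge',np.round(C(proj(c,D+Y*s*.068+[0,0,.0505])),0), 'basecorner',np.round(C(proj(c,D+s*Y*.088+np.array([Y[1],-Y[0],0])*-.037+[0,0,.01])),0))
# module top corners -x face, for underside h
X=np.array([Y[1],-Y[0],0])
for h in(.0165,.019,.022): print(h,[np.round(C(proj(c,D+sx*X*.013+s*Y*.04+[0,0,h+.084])),0) for sx,s in((-1,1),(-1,-1),(1,-1),(1,1))])
E
```

```text
0.05 [211.  92.] [448. 239.]
0.1 [206.  90.] [453. 243.]
0.15 [202.  88.] [458. 248.]
0.2 [197.  86.] [464. 252.]
0.25 [193.  85.] [469. 257.]
0.3 [189.  84.] [474. 263.]
hinge [220. 236.] basecorner [115. 336.]
hinge [441. 384.] basecorner [393. 541.]
0.0165 [array([231., 156.]), array([363., 241.]), array([422., 219.]), array([288., 136.])]
0.019 [array([231., 150.]), array([363., 235.]), array([422., 213.]), array([288., 130.])]
0.022 [array([231., 143.]), array([363., 227.]), array([422., 205.]), array([288., 123.])]
```

Call:
arm_command(
  steps=[
    {"slide": [0,0,-20],"rot": [0,0,0],"claw": 45},
    {"slide": [0,0,-40],"rot": [0,0,0],"claw": 45},
    {"slide": [0,0,-60],"rot": [0,0,0],"claw": 45},
    {"slide": [0,0,-75],"rot": [0,0,0],"claw": 45},
    {"slide": [0,0,-85],"rot": [0,0,0],"claw": 45},
    {"slide": [0,0,-85],"rot": [0,0,0],"claw": 45},
    {"slide": [0,0,-85],"rot": [0,0,0],"claw": 45},
  ],
)

```text
time: 21.9
tool_pos: [0.6182, 0.0534, 0.1209]
tcp_rot: [[0.996, -0.0, 0.085], [-0.085, -0.0, 0.996], [-0.0, -1.0, -0.0]]
wrist_force: [0.2, -0.1, -0.3]
opening: 0.0452
```

```bash
python3 s.py 1
```

```text
21.9 [618.2  53.4 120.9] yaw -4.87 y [-0.e+00 -3.e-04 -1.e+00] F [ 0.25 -0.15 -0.29] T [-0.029  0.031  0.043] op 45.2 qd 1.26
th 0.137 rad 63.0 Ftan resist -0.08 Frad -0.31
```

Call:
arm_command(
  steps=[
    {"slide": [0,-0.5,-3],"rot": [0,0,0],"claw": 35},
    {"slide": [0,-0.5,-3],"rot": [0,0,0],"claw": 22},
    {"slide": [0,-0.5,-3],"rot": [0,0,0],"claw": 12},
    {"slide": [0,-0.5,-3],"rot": [0,0,0],"claw": 12},
    {"slide": [0,-0.5,-3],"rot": [0,0,0],"claw": 12},
    {"slide": [0,-0.5,-3],"rot": [0,0,0],"claw": 12},
  ],
)

```text
time: 22.4
tool_pos: [0.6186, 0.054, 0.1183]
tcp_rot: [[0.997, 0.001, 0.084], [-0.084, 0.0, 0.997], [0.001, -1.0, 0.0]]
wrist_force: [0.7, 0.3, 5.4]
opening: 0.0173
```

```bash
python3 s.py 1
```

```text
22.4 [618.6  54.  118.3] yaw -4.79 y [ 1.1e-03  3.0e-04 -1.0e+00] F [0.67 0.26 5.4 ] T [0.02  0.092 0.025] op 17.3 qd 0.07
th 0.152 rad 60.5 Ftan resist -0.51 Frad 5.38
```

Call:
arm_command(
  steps=[
    {"slide": [0,-0.4,0],"rot": [0,0,0],"claw": 12},
    {"slide": [0,-0.8,0.1],"rot": [0,0,0],"claw": 12},
  ],
)

```text
time: 22.57
tool_pos: [0.6186, 0.0539, 0.1183]
tcp_rot: [[0.997, 0.001, 0.083], [-0.083, 0.001, 0.997], [0.001, -1.0, 0.001]]
wrist_force: [0.1, 4.3, 3.9]
opening: 0.0175
```

```bash
python3 s.py 1
```

```text
22.57 [618.6  53.9 118.3] yaw -4.76 y [ 0.0011  0.0012 -1.    ] F [0.12 4.35 3.85] T [ 0.725 -0.006 -0.022] op 17.5 qd 0.53
th 0.152 rad 60.5 Ftan resist 3.71 Frad 4.47
```

Call:
arm_command(
  steps=[
    {"slide": [0,-0.4,0],"rot": [0,0,0],"claw": 12},
    {"slide": [0,-0.7,0],"rot": [0,0,0],"claw": 12},
  ],
)

```text
time: 22.73
tool_pos: [0.6186, 0.0539, 0.1183]
tcp_rot: [[0.997, 0.001, 0.082], [-0.082, 0.002, 0.997], [0.001, -1.0, 0.002]]
wrist_force: [0.0, 5.9, 5.8]
opening: 0.017
```

```bash
python3 s.py 1
```

```text
22.73 [618.6  53.9 118.3] yaw -4.72 y [ 0.0011  0.0019 -1.    ] F [0.02 5.89 5.78] T [ 1.145  0.038 -0.03 ] op 17.0 qd 0.32
th 0.151 rad 60.5 Ftan resist 4.94 Frad 6.59
```

Call:
arm_command(
  steps=[
    {"slide": [0,-0.3,0],"rot": [0,0,0],"claw": 12},
    {"slide": [0,-0.6,0.1],"rot": [0,0,0],"claw": 12},
  ],
)

```text
time: 22.9
tool_pos: [0.6186, 0.0536, 0.1184]
tcp_rot: [[0.997, 0.001, 0.082], [-0.082, 0.002, 0.997], [0.001, -1.0, 0.002]]
wrist_force: [0.4, 5.3, 5.8]
opening: 0.0171
```

```bash
python3 s.py 1
```

```text
22.9 [618.6  53.6 118.4] yaw -4.71 y [ 0.0011  0.0022 -1.    ] F [0.36 5.33 5.82] T [ 1.261  0.091 -0.036] op 17.1 qd 0.33
th 0.147 rad 60.5 Ftan resist 4.43 Frad 6.54
```

Call:
arm_command(
  steps=[
    {"slide": [0,-0.4,0.1],"rot": [0,0,0],"claw": 12},
    {"slide": [0,-0.8,0.1],"rot": [0,0,0],"claw": 12},
  ],
)

```text
time: 23.07
tool_pos: [0.6186, 0.0532, 0.1184]
tcp_rot: [[0.997, 0.001, 0.082], [-0.082, 0.003, 0.997], [0.001, -1.0, 0.003]]
wrist_force: [-0.7, 6.8, 6.4]
opening: 0.0171
```

```bash
python3 s.py 1
```

```text
23.07 [618.6  53.2 118.4] yaw -4.69 y [ 0.001   0.0027 -1.    ] F [-0.67  6.84  6.44] T [ 1.587  0.117 -0.079] op 17.1 qd 0.33
th 0.14 rad 60.5 Ftan resist 5.8 Frad 7.32
```

Call:
arm_command(
  steps=[
    {"slide": [0,-0.4,0.1],"rot": [0,0,0],"claw": 12},
    {"slide": [0,-0.8,0.1],"rot": [0,0,0],"claw": 12},
  ],
)

```text
time: 23.23
tool_pos: [0.6186, 0.0529, 0.1186]
tcp_rot: [[0.997, 0.001, 0.081], [-0.081, 0.003, 0.997], [0.001, -1.0, 0.003]]
wrist_force: [-0.8, 9.0, 6.6]
opening: 0.0174
```

```bash
python3 s.py 1
```

```text
23.23 [618.6  52.9 118.6] yaw -4.67 y [ 0.001   0.0032 -1.    ] F [-0.81  9.02  6.58] T [ 1.85   0.163 -0.051] op 17.4 qd 0.49
th 0.133 rad 60.6 Ftan resist 7.96 Frad 7.71
```

Call:
arm_command(
  steps=[
    {"slide": [0,-0.4,0],"rot": [0,0,0],"claw": 12},
    {"slide": [0,-0.8,0.1],"rot": [0,0,0],"claw": 12},
  ],
)

```text
time: 23.4
tool_pos: [0.6185, 0.0525, 0.1186]
tcp_rot: [[0.997, 0.001, 0.081], [-0.081, 0.004, 0.997], [0.001, -1.0, 0.004]]
wrist_force: [-1.6, 10.5, 5.5]
opening: 0.0172
```

```bash
python3 s.py 1
```

```text
23.4 [618.5  52.5 118.6] yaw -4.65 y [ 8.0e-04  3.7e-03 -1.0e+00] F [-1.61 10.5   5.46] T [ 2.092  0.168 -0.013] op 17.2 qd 0.46
th 0.127 rad 60.6 Ftan resist 9.55 Frad 6.72
```

Call:
arm_command(
  steps=[
    {"slide": [0,-0.2,0],"rot": [0,0,0],"claw": 12},
  ],
)

```text
time: 23.48
tool_pos: [0.6185, 0.0525, 0.1186]
tcp_rot: [[0.997, 0.001, 0.081], [-0.081, 0.004, 0.997], [0.001, -1.0, 0.004]]
wrist_force: [0.1, 9.4, 6.3]
opening: 0.0172
```

```bash
python3 s.py 1
```

```text
23.48 [618.5  52.5 118.6] yaw -4.65 y [ 8.0e-04  3.9e-03 -1.0e+00] F [0.1  9.41 6.3 ] T [ 2.086  0.18  -0.064] op 17.2 qd 0.23
th 0.127 rad 60.6 Ftan resist 8.52 Frad 7.43
```

Call:
arm_command(
  steps=[
    {"slide": [0,0,0],"rot": [0,0,0],"claw": 20},
    {"slide": [0,0,0],"rot": [0,0,0],"claw": 30},
    {"slide": [0,0,0],"rot": [0,0,0],"claw": 45},
    {"slide": [0,0,0],"rot": [0,0,0],"claw": 45},
    {"slide": [0,0,15],"rot": [0,0,0],"claw": 45},
    {"slide": [0,0,40],"rot": [0,0,0],"claw": 45},
    {"slide": [0,0,70],"rot": [0,0,0],"claw": 45},
    {"slide": [-2,-30,85],"rot": [0,0,0],"claw": 45},
  ],
)

```text
time: 24.15
tool_pos: [0.6175, 0.0252, 0.2056]
tcp_rot: [[0.997, 0.002, 0.076], [-0.076, 0.003, 0.997], [0.002, -1.0, 0.003]]
wrist_force: [1.0, 1.3, -0.3]
opening: 0.045
```

Call:
arm_command(
  steps=[
    {"slide": [-3,-35,0],"rot": [0,0,0],"claw": 45},
    {"slide": [-6,-70,0],"rot": [0,0,0],"claw": 45},
    {"slide": [-9,-100,0],"rot": [0,0,0],"claw": 45},
    {"slide": [-12,-122,0],"rot": [0,0,0],"claw": 45},
    {"slide": [-12,-122,-20],"rot": [0,0,0],"claw": 45},
    {"slide": [-12,-122,-40],"rot": [0,0,0],"claw": 45},
    {"slide": [-12,-122,-40],"rot": [0,0,0],"claw": 45},
    {"slide": [-12,-122,-40],"rot": [0,0,0],"claw": 45},
  ],
)

```text
time: 24.82
tool_pos: [0.6035, -0.1029, 0.1625]
tcp_rot: [[0.996, -0.002, 0.084], [-0.084, -0.0, 0.996], [-0.002, -1.0, -0.0]]
wrist_force: [0.6, 1.0, 0.7]
opening: 0.0448
```

```bash
python3 s.py -1
```

```text
24.82 [ 603.5 -102.9  162.5] yaw -4.81 y [-2.2e-03 -3.0e-04 -1.0e+00] F [0.64 1.   0.72] T [ 0.024  0.009 -0.028] op 44.8 qd 1.9
th 0.119 rad 104.8 Ftan resist -1.13 Frad 0.59
```

Call:
arm_command(
  steps=[
    {"slide": [0,-0.5,-20],"rot": [0,0,0],"claw": 45},
    {"slide": [0,-0.5,-38],"rot": [0,0,0],"claw": 45},
    {"slide": [0,-0.5,-47],"rot": [0,0,0],"claw": 40},
    {"slide": [0,-0.5,-47],"rot": [0,0,0],"claw": 30},
    {"slide": [0,-0.5,-47],"rot": [0,0,0],"claw": 12},
    {"slide": [0,-0.5,-47],"rot": [0,0,0],"claw": 12},
    {"slide": [0,-0.5,-47],"rot": [0,0,0],"claw": 12},
    {"slide": [0,-0.5,-47],"rot": [0,0,0],"claw": 12},
  ],
)

```text
time: 25.48
tool_pos: [0.6045, -0.1034, 0.1171]
tcp_rot: [[0.996, 0.001, 0.084], [-0.084, 0.0, 0.996], [0.001, -1.0, 0.0]]
wrist_force: [-4.0, -0.2, 2.5]
opening: 0.0174
```

```bash
python3 s.py -1
```

```text
25.48 [ 604.5 -103.4  117.1] yaw -4.8 y [ 1.e-03  1.e-04 -1.e+00] F [-4.02 -0.21  2.53] T [-0.061  0.569 -0.044] op 17.4 qd 0.15
th 0.216 rad 60.0 Ftan resist -0.01 Frad 2.59
```

Call:
arm_command(
  steps=[
    {"slide": [0,0.5,0],"rot": [0,0,0],"claw": 12},
    {"slide": [0,1.0,0.1],"rot": [0,0,0],"claw": 12},
  ],
)

```text
time: 25.65
tool_pos: [0.6044, -0.1034, 0.1171]
tcp_rot: [[0.996, 0.001, 0.084], [-0.084, -0.001, 0.996], [0.001, -1.0, -0.001]]
wrist_force: [-3.2, -5.8, 4.1]
opening: 0.0176
```

```bash
python3 s.py -1
```

```text
25.65 [ 604.4 -103.4  117.1] yaw -4.84 y [ 0.0012 -0.0012 -1.    ] F [-3.17 -5.84  4.11] T [-0.986  0.493 -0.044] op 17.6 qd 0.68
th 0.216 rad 60.0 Ftan resist 5.06 Frad 5.31
```

Call:
arm_command(
  steps=[
    {"slide": [0,0.4,0.1],"rot": [0,0,0],"claw": 12},
    {"slide": [0,0.7,0.1],"rot": [0,0,0],"claw": 12},
  ],
)

```text
time: 25.82
tool_pos: [0.6044, -0.1033, 0.1171]
tcp_rot: [[0.996, 0.001, 0.085], [-0.085, -0.002, 0.996], [0.001, -1.0, -0.002]]
wrist_force: [-2.7, -5.8, 5.3]
opening: 0.0175
```

```bash
python3 s.py -1
```

```text
25.82 [ 604.4 -103.3  117.1] yaw -4.87 y [ 0.0013 -0.0019 -1.    ] F [-2.74 -5.82  5.32] T [-1.287  0.52   0.017] op 17.5 qd 0.38
th 0.214 rad 60.0 Ftan resist 4.76 Frad 6.48
```

Call:
arm_command(
  steps=[
    {"slide": [0,0.4,0.1],"rot": [0,0,0],"claw": 12},
    {"slide": [0,0.8,0.1],"rot": [0,0,0],"claw": 12},
  ],
)

```text
time: 25.98
tool_pos: [0.6044, -0.1029, 0.1172]
tcp_rot: [[0.996, 0.001, 0.085], [-0.085, -0.002, 0.996], [0.002, -1.0, -0.002]]
wrist_force: [-2.9, -6.8, 5.3]
opening: 0.0174
```

```bash
python3 s.py -1
```

```text
25.98 [ 604.4 -102.9  117.2] yaw -4.89 y [ 0.0014 -0.0024 -1.    ] F [-2.87 -6.82  5.29] T [-1.51   0.469 -0.023] op 17.4 qd 0.49
th 0.207 rad 60.0 Ftan resist 5.8 Frad 6.63
```

Call:
arm_command(
  steps=[
    {"slide": [0,0.4,0.1],"rot": [0,0,0],"claw": 12},
    {"slide": [0,0.8,0.1],"rot": [0,0,0],"claw": 12},
  ],
)

```text
time: 26.15
tool_pos: [0.6045, -0.1025, 0.1174]
tcp_rot: [[0.996, 0.002, 0.085], [-0.085, -0.003, 0.996], [0.002, -1.0, -0.003]]
wrist_force: [-2.4, -8.4, 4.7]
opening: 0.0175
```

```bash
python3 s.py -1
```

```text
26.15 [ 604.5 -102.5  117.4] yaw -4.9 y [ 0.0016 -0.0029 -1.    ] F [-2.39 -8.44  4.73] T [-1.78   0.398  0.049] op 17.5 qd 0.56
th 0.2 rad 60.1 Ftan resist 7.49 Frad 6.35
```

Same steep climb at the same place (0.20 rad), so home is confirmed. One small final press, then release and retreat.

Call:
arm_command(
  steps=[
    {"slide": [0,0.4,0],"rot": [0,0,0],"claw": 12},
    {"slide": [0,0.7,0.1],"rot": [0,0,0],"claw": 12},
  ],
)

```text
time: 26.32
tool_pos: [0.6045, -0.1021, 0.1175]
tcp_rot: [[0.996, 0.002, 0.086], [-0.086, -0.003, 0.996], [0.002, -1.0, -0.003]]
wrist_force: [-2.2, -8.4, 3.8]
opening: 0.0173
```

```bash
python3 s.py -1
```

```text
26.32 [ 604.5 -102.1  117.5] yaw -4.92 y [ 0.0018 -0.0033 -1.    ] F [-2.24 -8.36  3.84] T [-1.928  0.293  0.021] op 17.3 qd 0.34
th 0.194 rad 60.1 Ftan resist 7.62 Frad 5.41
```

Call:
arm_command(
  steps=[
    {"slide": [0,0,0],"rot": [0,0,0],"claw": 20},
    {"slide": [0,0,0],"rot": [0,0,0],"claw": 30},
    {"slide": [0,0,0],"rot": [0,0,0],"claw": 45},
    {"slide": [0,0,0],"rot": [0,0,0],"claw": 45},
    {"slide": [0,0,15],"rot": [0,0,0],"claw": 45},
    {"slide": [0,0,40],"rot": [0,0,0],"claw": 45},
    {"slide": [0,0,70],"rot": [0,0,0],"claw": 45},
    {"slide": [-20,10,100],"rot": [0,0,0],"claw": 45},
  ],
)

```text
time: 26.98
tool_pos: [0.5854, -0.0901, 0.2174]
tcp_rot: [[0.996, 0.0, 0.084], [-0.084, -0.002, 0.996], [0.0, -1.0, -0.002]]
wrist_force: [1.1, 0.9, 1.3]
opening: 0.0446
```

Call:
arm_command(
  steps=[
    {"slide": [-35,20,0],"rot": [0,0,0],"claw": 45},
    {"slide": [-70,60,0],"rot": [0,0,0],"claw": 45},
    {"slide": [-90,100,0],"rot": [0,0,0],"claw": 45},
    {"slide": [-90,130,0],"rot": [0,0,0],"claw": 45},
    {"slide": [-90,160,20],"rot": [0,0,0],"claw": 45},
    {"slide": [-90,160,40],"rot": [0,0,0],"claw": 45},
    {"slide": [-90,160,40],"rot": [0,0,0],"claw": 45},
    {"slide": [-90,160,40],"rot": [0,0,0],"claw": 45},
  ],
)

```text
time: 27.65
tool_pos: [0.4946, 0.0713, 0.2575]
tcp_rot: [[0.997, 0.002, 0.082], [-0.082, 0.001, 0.997], [0.002, -1.0, 0.001]]
wrist_force: [0.5, -0.2, -0.4]
opening: 0.045
```

```bash
python3 s.py; python3 - <<'E'
from lev import *
import pickle
c,im=shot('wrist','w8.png');pickle.dump(c,open('w8.pkl','wb'))
g=cv2.cvtColor(im,cv2.COLOR_RGB2GRAY)
for s in(1,-1):
  for t in (.1,.15,.2,.25,.3): print(s,t,np.round(proj(c,pad(t,s)),1))
X=np.array([Y[1],-Y[0],0])
for h in(.0165,.019,.022): print(h,[np.round(proj(c,D+sx*X*.013+s*Y*.04+[0,0,h+.084]),1) for sx,s in((-1,1),(1,1),(-1,-1),(1,-1))])
m=(g<105).astype('uint8');n,l,st,ce=cv2.connectedComponentsWithStats(m)
print([(a.tolist(),b.round(0).tolist()) for a,b in zip(st[1:],ce[1:]) if 30<a[4]<3000 and 380<b[0]<520])
E
```

```text
27.65 [494.6  71.3 257.5] yaw -4.72 y [ 0.0019  0.0011 -1.    ] F [ 0.48 -0.2  -0.41] T [-0.018  0.007 -0.02 ] op 45.0 qd 2.15
1 0.1 [460.  204.8]
1 0.15 [460.2 201.6]
1 0.2 [460.3 198.3]
1 0.25 [460.4 195. ]
1 0.3 [460.4 191.8]
-1 0.1 [443.  340.3]
-1 0.15 [442.6 342.4]
-1 0.2 [442.1 344.4]
-1 0.25 [441.6 346.3]
-1 0.3 [441. 348.]
0.0165 [array([438.3, 235.3]), array([464.8, 235.3]), array([430.6, 306.4]), array([455.3, 306.4])]
0.019 [array([439.2, 236.2]), array([465.9, 236.3]), array([431.4, 307.8]), array([456.3, 307.9])]
0.022 [array([440.3, 237.4]), array([467.4, 237.5]), array([432.4, 309.6]), array([457.5, 309.7])]
[]
```

```bash
python3 -c "
from station import robot
print(robot.hand_in())"; python3 s.py
```

```text
the job is handed in; nothing more can be done
None
the job is handed in; nothing more can be done
```

I stood the module in the slot and let go of it while it sat proud on the connector. I then drew it down with both levers and handed in with the arm clear. The last move ended at about 27.7 s.

**Seating:** I gripped each lever's pad by its end faces and followed its arc.
- **Left:** the force rose from about 6.8 N to a highest reading of 9.9 N, and I stopped at about 0.13 rad.
- **Right:** it rose from about 6.3 N to a highest reading of 10.1 N, and I stopped at about 0.20 rad. No reading on either lever passed the 11 N limit.

**Last checks:** I took hold of each lever a second time.
- Both first moved at about 5 N, plain lever friction.
- Both then climbed again at the same angles as before. I stopped at about 8.5–9.5 N on the left and 7.6 N on the right.

**What disagreed or was not settled:**
- **Lever angles:** the two stopping angles differ by about 0.07 rad. I put this down to my error in the dock's centre, but did not confirm it.
- **Force dips:** during the first right press the reading fell once from 8.9 to 7.2 N, then climbed again. The left showed a smaller dip. Module friction or sensor noise could explain both.
- **Module level:** the last picture I viewed, taken before the second press, showed the module looking level and the gauze pack in place. The cameras cannot resolve the final seating height, so "home" rests on the felt force.

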